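# Load and lock the slide transport magazine

### The job

Get the slide magazine ready for the courier: lift its locking bar out of the two front slots and park it in the pair of notches on top of the magazine, push every green slide mailer on the bench lengthwise through a dust flap until it is fully home against the back of its bay (one to a bay, any bays), and then put the locking bar back in the front slots with both ends right down. Leave the other things on the bench where they are.

Things in the scene. Friction and masses are not known exactly. Their poses are not given: they have to be found in the camera images.
- magazine: slide transport magazine, fixed: grey and aluminium box, 130 mm deep (x -60 to +70), 224 wide (y), 62 high (86 at the parking notches). Origin on the bench under the middle of its grey front panel; x points into the bays (push direction), y left seen from the front, z up. Three bays at y +60, 0, -60 mm; floor 12 mm over the bench, running on as an open apron in front to x = -60 mm
- bay_1 (a point): where a mailer's centre is when home in the left bay (magazine x +13.5, y +60, z 29 mm); axes as the magazine. Bay 34 mm wide with rounded entrance edges, mouth 38 mm high over its floor, in the panel's face x = 0; back wall (the stop) at x = +56 mm, so a mailer that is home sticks out 29 mm in front of the panel, for the fingers
- bay_2 (a point): the same for the middle bay (y 0). Room round the work: right of it stands the black reader box, 155 mm high, its left side at world y = 0.085 (x 0.21 to 0.64); left, tall instruments from world y = 0.485; far right a monitor (x over 0.55, y under -0.3)
- bay_3 (a point): the same for the right bay (y -60 mm)
- flap_1 (a joint): sprung black dust flap of the left bay, hinged along the top of the mouth 12 mm behind the panel: 0 hanging shut, grows as it swings inwards (up to 1.45); about 1.35 when it lies on a mailer. A push of about 2 N opens it; it falls shut by itself. It grips a mailer that is drawn back
- flap_2 (a joint): the same, middle bay
- flap_3 (a joint): the same, right bay
- bar: locking bar, steel, 235 mm long (its own y), 0.25 kg; origin on its axis, half-way along; z up. Round, 12 mm thick; each end has a flat-sided journal, 12 mm thick (x) x 20 mm high (z), that sits in a slot, and outside it a collar 24 mm across that runs past the outer face of the cheek (2.5 mm side play each way)
- bar_grip (a point): centre of the grip area of the red upright plate in the middle of the bar, 40 mm above the bar's axis; plate 10 mm thick (x), 36 mm wide (y), its top 14 mm above this point. Axes are the bar's: y along the bar, z up
- bar_end_a (a point): point on the bar's axis in the middle of the journal at its +y end, 107 mm from the bar's middle; 10 mm over the slot's bottom when down
- bar_end_b (a point): the same at its -y end
- lock_seat (a point): where the middle of the bar's axis is when both ends are down in the front slots (magazine x -39, y 0, z 30 mm); axes as the magazine. Slots: upright, open at the top, 15 mm wide, in the two 10 mm end cheeks (y 102 to 112 mm either side); bottom z 20 mm, rounded tops z 56 mm. Either way round. The bar there bars the bays; a home mailer has 4 mm play behind it
- park_seat (a point): where the middle of the bar's axis is when both ends are down in the parking notches on top of the same cheeks (magazine x +45, y 0, z 74 mm); axes as the magazine. Notches 15 mm wide, bottom z 64 mm, rounded tops z 86 mm. Either way round
- mailer_1_mid (a point): centre of slide mailer 1: plain closed green box with a white label on top, 85 mm long (its own y) x 30 mm wide (x) x 34 mm high (z), 0.04 to 0.08 kg; the point is half-way up (17 mm over its underside). Either end may go in first. May be absent
- mailer_2_mid (a point): centre of slide mailer 2: plain closed green box with a white label on top, 85 mm long (its own y) x 30 mm wide (x) x 34 mm high (z), 0.04 to 0.08 kg; the point is half-way up (17 mm over its underside). Either end may go in first. May be absent
- mailer_3_mid (a point): centre of slide mailer 3: plain closed green box with a white label on top, 85 mm long (its own y) x 30 mm wide (x) x 34 mm high (z), 0.04 to 0.08 kg; the point is half-way up (17 mm over its underside). Either end may go in first. May be absent
- mailer_1: slide mailer 1; origin at the centre of its underside
- mailer_2: slide mailer 2; origin at the centre of its underside
- mailer_3: slide mailer 3; origin at the centre of its underside
- tube_blue_mid (a point): bystander: upright screw tube with a blue cap, 35 mm across, 117 mm high; centre
- tube_red_mid (a point): bystander: upright screw tube with a red cap, 35 mm across, 113 mm high; centre
- marker_mid (a point): bystander: black and white marker pen lying on the bench, 135 mm long, 16 mm thick; centre
Things that resemble listed ones, but are neither listed nor needed, are in the scene too. Leave any pink or turquoise look-alike of the mailer_2 alone.

How it is judged:
By the outcome, as a careful person would: the job done as asked, in the order asked, and still so for the second after the job is handed in, with the robot touching nothing.
Of mailer_1, mailer_2, mailer_3 only 2 to 3 are there at a start; the rules pass over those that are not, and their reading is None.
At some moment in a run one of mailer_1, mailer_2, mailer_3 may be knocked a few centimetres aside while the robot is not near it.
It also fails if it takes over 208 s, if anything falls off the work surface, if the arm or the gripper's body presses on something with over 40 N, if the wrist force passes 120 N, or if a joint passes its speed limit or range.

### The arm

A 6-joint arm with a two-finger parallel gripper is mounted at the origin on a cart in front of the work surface, level with it; the furniture and walls round the work are solid. World frame = base frame: x ahead of the robot, y to its left, z up, the work surface at z = 0. Lengths are in mm, angles in rad, forces in N, time in s.
With the tool pointing down it reaches from about 275 to 1000 mm from the base axis. Payload 8.4 kg.
Tool frame: the origin (TCP) lies midway between the tips of the shut fingers; the grasp point (between the pads) lies 19 mm behind it; y points along the fingers, z is the direction in which the jaws open and shut, and the axes are right-handed (so a half turn about y gives the same grasp; the last joint's range is limited). The gripper opens to 85 mm and grips with 20 to 120 N. Pads are 22 mm wide; open, the fingers measure 114 mm over their backs; the gripper's body (76 mm by 85 mm) begins 54 mm behind the grasp point. The pads swing forward as they close: fully open they stand 13 mm farther back than shut.
Start: joints at [-1.28, 0.353, 1.633, -0, 1.155, -0.002], TCP at [180.395, -598.403, 231.281] pointing down, gripper open.
Joint ranges: [-2.63, 2.63], [-0.92, 2.1], [0.06, 2.66], [-1.3, 4.44], [0, 2.69], [-3.02, 3.02]. Speed limits (rad/s): [2.22, 2.22, 2.79, 3.14, 3.14, 3.14].

### API

Orientations are given as [roll, pitch, yaw] about the fixed x, y, z axes, in that order (R = Rz(yaw) Ry(pitch) Rx(roll)).
In Python, from rig import r, imaging gives the robot as it stands. The module is installed in compiled form; this text tells all that it offers.
- The arm moves only by the tool send_rows, never from a script. Its argument "series" is a list of rows, each a list of 6 numbers: the shift along the tool's x, y, z in m, then the turn, a rotation vector about the tool's x, y, z in degrees. In form: [[dx, dy, dz, ax, ay, az], ...]. A call has 1 to 8 rows; each row shifts and turns the commanded pose from where the row before left it, along the tool's axes as they then stand; what a row does not reach is not made up. A row lasts 1/10 s, in which the tool goes at most 50 mm and 8.59 degrees, less where a joint would pass 70% of its speed; a pose out of reach is approached as far as the arm can. A call is refused whole if a number of a shift passes 0.05 or a number of a turn 8.59, either way. A call with a gripper value outside its range is refused whole. "gripper" is the opening, from 0 (shut) to 1 (fully open), set as the call begins (left out, the last holds). The fingers move at their own pace and stop on an object; "squeeze" is the grip in N (left out, the last holds). Time passes only in rows, so rows that do not move let the fingers close. It gives the time, the measured TCP pose, the force and the opening at its end, in the units of the state.
- r.sense(): the state, without advancing time (a new reading comes with each control period).
- imaging.grab_frame(name): name is "scene" or "top"; returns a dict with "frame" (400x640x3 uint8, red, green, blue), "depth" (400x640 float32, mm along the optical axis (not along the pixel's ray), 0 where there is no reading), "intrinsics" (3x3 intrinsics, pixels), "origin" and "rotation" of the camera in the world. Camera axes: x right, y down, z forward; pixel columns grow to the right and rows downward; lengths in mm; the calibration is good to about 2 mm. A picture is of the moment at which its call begins.
- r.sign_off(): hands the job in, once; it reports no verdict.
The state is a dict: "clock": time; "qpos": joint angles; "qvel": joint speeds; "joint_efforts": joint torques, N m; "eef_pos": TCP position; "tcp_rot": TCP orientation; "contact_force": force on the tool from outside, world axes, zero at the start; "wrist_torque": the same for the moment, N m; "opening": opening from 0.0 (shut) to 1.0 (fully open).
Only numpy, scipy, OpenCV 4.12 (cv2) and the standard library are available. Lean on these libraries where they do the work, as an engineer would, in place of code of your own. Each camera call takes 0.05 s, during which the arm holds its last target.

## Working session

There is one attempt and no reset: what is moved stays moved. The work goes in short steps, Python scripts to look and compute and a tool call to move; the robot and the scene stay as the last step left them, time stands still between calls to the robot, and variables do not carry over. Pictures are saved under pics/ and viewed, and the job is handed in when it is done.

Besides the shell and the picture viewer there is one more tool, called after "Emit:" as name([rows], argument=value, ...), one row to a line, values as JSON. send_rows: Moves the arm, as the interface text tells. Its arguments: {"type":"object","properties":{"series":{"type":"array","items":{"type":"array","items":{"type":"number"}}},"gripper":{"type":"number"},"squeeze":{"type":"number"}},"required":["series"]}

```bash
mkdir -p pics; ls
cat > h.py <<'E'
import numpy as np, cv2
from rig import r, imaging
def grab(n):
    f=imaging.grab_frame(n); 
    return f
def save(f,name,crop=None,scale=1):
    im=f["frame"][:,:,::-1]
    if crop: x0,y0,x1,y1=crop; im=im[y0:y1,x0:x1]
    if scale!=1: im=cv2.resize(im,None,fx=scale,fy=scale,interpolation=cv2.INTER_CUBIC)
    cv2.imwrite("pics/"+name,im)
def px(f,u,v,d=None):
    K=np.array(f["intrinsics"]); d=f["depth"][int(v),int(u)] if d is None else d
    p=np.array([(u-K[0,2])/K[0,0]*d,(v-K[1,2])/K[1,1]*d,d])
    return np.array(f["rotation"])@p+np.array(f["origin"])
def pz(f,u,v,z):
    K=np.array(f["intrinsics"]); R=np.array(f["rotation"]); o=np.array(f["origin"])
    d=R@np.array([(u-K[0,2])/K[0,0],(v-K[1,2])/K[1,1],1]); return o+d*(z-o[2])/d[2]
def proj(f,P):
    K=np.array(f["intrinsics"]); c=np.array(f["rotation"]).T@(np.array(P)-np.array(f["origin"])); q=K@c; return q[:2]/q[2]
E
python3 - <<'E'
from h import *
np.set_printoptions(suppress=True,precision=2)
for n in("scene","top"):
    f=grab(n); save(f,n+"0.png"); print(n,f["origin"],f["rotation"],f["intrinsics"])
    np.savez(n+"0.npz",**f)
print(r.sense())
E
```

```text
pics
scene [ -86.54  796.47 1071.98] [-2.38  0.   -2.47] [[449.87   0.   317.55]
 [  0.   449.87 195.  ]
 [  0.     0.     1.  ]]
top [ 286.6    65.31 1391.86] [-2.98  0.   -1.55] [[461.93   0.   318.64]
 [  0.   461.93 198.2 ]
 [  0.     0.     1.  ]]
{'clock': 0.1, 'qpos': array([-1.28,  0.35,  1.63,  0.  ,  1.16, -0.  ]), 'qvel': array([ 0., -0., -0.,  0., -0.,  0.]), 'joint_efforts': array([  0.  , -60.64, -34.28,  -0.  ,   0.  ,   0.  ]), 'eef_pos': array([ 180.28, -597.99,  230.63]), 'tcp_rot': array([-1.57,  0.  , -2.85]), 'contact_force': array([ 0.14,  0.31, -0.97]), 'wrist_torque': array([ 0.03, -0.05, -0.05]), 'opening': 1.0018762523206222}
```

```bash
python3 - <<'E'
s=open('h.py').read()
s=s.replace("import numpy as np, cv2","import numpy as np, cv2\nfrom scipy.spatial.transform import Rotation as Ro").replace("    f=imaging.grab_frame(n); \n","    f=dict(imaging.grab_frame(n)); f['rotation']=Ro.from_euler('xyz',f['rotation']).as_matrix()\n")
open('h.py','w').write(s)
E
python3 - <<'E'
from h import *
for n in("scene","top"):
    f=grab(n); np.savez(n+"0.npz",**f); print(f['rotation'])
    print(px(f,320,200),px(f,100,300))
E
```

```text
[[-0.7831004  -0.44962844  0.4296371 ]
 [-0.62187903  0.5711628  -0.5357607 ]
 [-0.00449948 -0.68673672 -0.72689231]]
[473.47414768  86.69152982  93.42492432] [442.51980376 719.96364279 406.31637387]
[[ 0.02055222 -0.98722549  0.15799819]
 [-0.99978807 -0.02010598  0.00442236]
 [-0.00118916 -0.1580556  -0.9874295 ]]
[479.75049241  67.07667227 154.37215794] [211.71192156 576.76935654 287.60397217]
```

View pics/scene0.png

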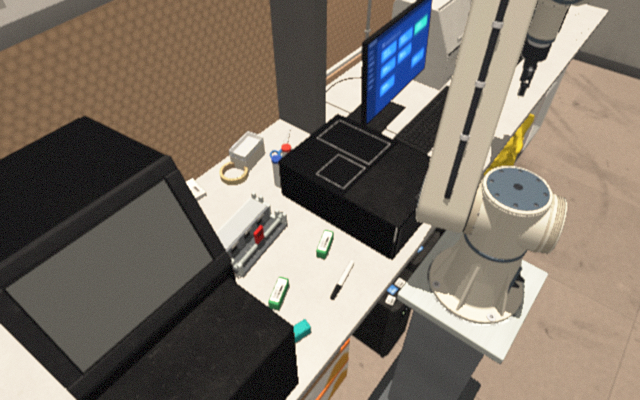

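View pics/top0.png

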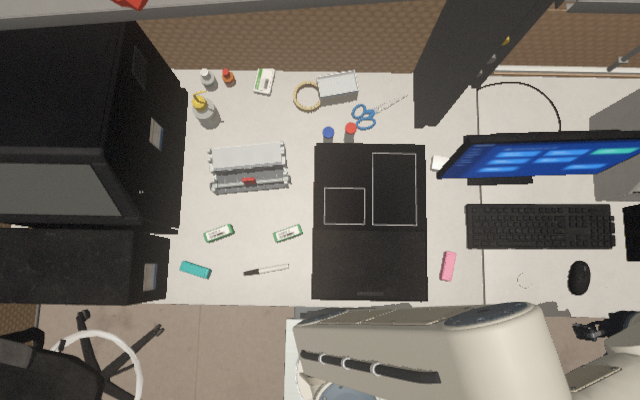

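```bash
python3 - <<'E'
from h import *
f=grab("top"); save(f,"topc.png",(170,50,360,290),3)
E
python3 - <<'E'
import cv2
a=cv2.imread('pics/topc.png');print(a.shape)
cv2.imwrite('pics/topc1.png',a[:390]);cv2.imwrite('pics/topc2.png',a[250:])
E
```

```text
(720, 570, 3)
```

View pics/topc1.png

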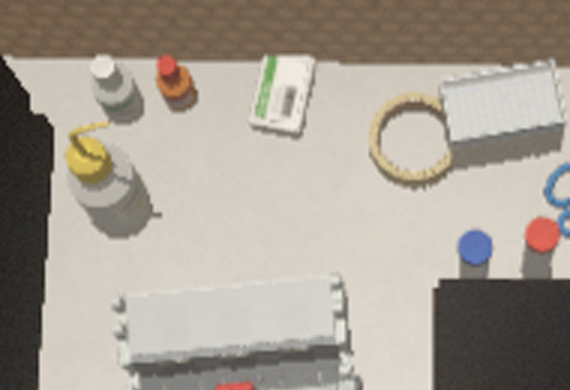

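View pics/topc2.png

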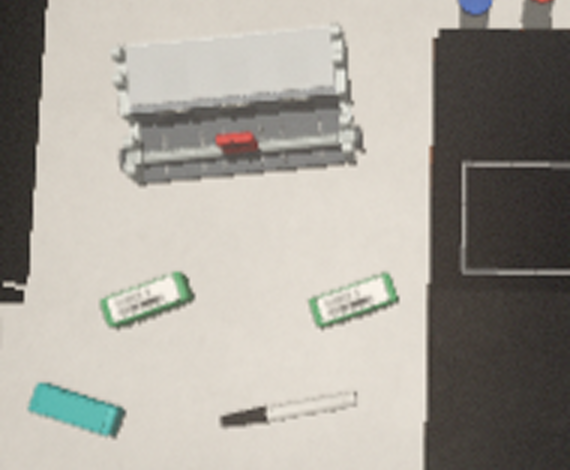

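```bash
cat >> h.py <<'E'
def cloud(f):
    K=f["intrinsics"]; v,u=np.mgrid[0:400,0:640]; d=f["depth"]
    c=np.stack([(u-K[0,2])/K[0,0]*d,(v-K[1,2])/K[1,1]*d,d],-1)
    return c@np.array(f["rotation"]).T+np.array(f["origin"])
def mailer(f,c,lo=24,hi=45,rad=75):
    # top-face points near c, fit min-area rect
    P=cloud(f).reshape(-1,3); m=(np.hypot(P[:,0]-c[0],P[:,1]-c[1])<rad)&(P[:,2]>lo)&(P[:,2]<hi)
    Q=P[m]; rc=cv2.minAreaRect(Q[:,:2].astype(np.float32)); 
    return rc,len(Q),np.median(Q[:,2])
E
python3 - <<'E'
from h import *
np.set_printoptions(suppress=True,precision=1)
for n in("top","scene"):
    f=grab(n); P=cloud(f)
    if n=="top":
        for u,v in((218,233),(288,233)):
            c=px(f,u,v);print(c); print(mailer(f,c))
        c1=px(f,218,233);c2=px(f,288,233)
    else:
        for c in(c1,c2):
            print(mailer(f,c)); print(proj(f,c))
    # bench heights
    print("bench",px(f,240,205) if n=="top" else px(f,300,290))
f=grab("top");P=cloud(f)
for v in range(138,200,2): print(v,[f"{P[v,u][0]:.0f},{P[v,u][1]:.0f},{P[v,u][2]:.0f}" for u in (212,225,235,249,262,275,287)])
E
```

```text
[394.2 365.4  33.6]
(((395.0788269042969, 367.4939880371094), (30.81749725341797, 84.46903991699219), 21.217878341674805), 304, np.float64(33.366170071757665))
[398.7 159.6  30.5]
(((398.79205322265625, 162.51763916015625), (30.291648864746094, 83.6471939086914), 20.273815155029297), 291, np.float64(32.74101563883528))
bench [483.7 310.8  -1.5]
(((394.27557373046875, 366.01190185546875), (31.06993865966797, 87.32784271240234), 21.255407333374023), 348, np.float64(34.848301520662744))
[278.4 289.6]
(((399.3025207519531, 145.90121459960938), (45.82530975341797, 122.0401840209961), 5.08925199508667), 280, np.float64(35.28583226614842))
[324.7 240.9]
bench [364.2 314.1  -3.9]
138 ['693,408,-1', '694,368,-3', '693,336,3', '694,292,3', '694,251,7', '698,212,-5', '697,174,0']
140 ['687,408,-2', '688,368,-4', '688,336,-2', '688,292,0', '688,251,6', '690,211,-1', '692,174,-3']
142 ['680,407,-1', '681,367,-2', '682,336,-5', '681,292,2', '683,252,-1', '667,205,60', '683,173,3']
144 ['674,407,-2', '674,366,0', '676,336,-4', '675,291,2', '658,242,66', '661,205,60', '677,173,4']
146 ['667,407,-1',
[... 2034 characters left out ...]
389,41', '535,352,36', '536,323,32', '541,284,10', '543,245,6', '542,205,11', '541,168,21']
188 ['524,385,57', '533,357,10', '534,327,8', '535,284,10', '535,244,13', '536,204,14', '539,169,1']
190 ['519,386,53', '527,357,10', '527,325,15', '529,284,10', '532,246,-5', '531,205,3', '533,169,-1']
192 ['515,388,42', '521,356,10', '521,325,16', '524,285,-0', '525,245,-2', '526,206,-1', '527,169,-2']
194 ['516,398,-1', '517,358,-2', '517,328,-2', '519,286,-6', '519,245,-3', '520,205,-0', '520,168,0']
196 ['510,398,-3', '510,357,1', '512,328,-4', '513,285,-6', '512,244,1', '514,205,-4', '515,168,-2']
198 ['503,397,-0', '504,357,0', '505,327,-3', '505,283,4', '507,245,-3', '507,204,4', '509,168,-5']
```

```bash
cat > mag.py <<'E'
from h import *
np.set_printoptions(suppress=True,precision=2)
for n in("top","scene"):
    f=grab(n);P=cloud(f).reshape(-1,3)
    for k in range(0): pass
    R=P[(P[:,0]>500)&(P[:,0]<690)&(P[:,1]>150)&(P[:,1]<430)]
    T=R[(R[:,2]>54)&(R[:,2]<72)&(R[:,0]>565)]
    rc=cv2.minAreaRect(T[:,:2].astype(np.float32)); print(n,"topface",rc,len(T))
    # front/back edge of top by per-y bins
    for nm,fn in(("front",np.min),("back",np.max)):
        xs=[];ys=[]
        for y in np.arange(205,385,6):
            q=T[abs(T[:,1]-y)<3]
            if len(q)>3: xs.append(fn(q[:,0]));ys.append(y)
        xs=np.array(xs);ys=np.array(ys);k=np.ones(len(xs),bool)
        for _ in range(4):
            p=np.polyfit(ys[k],xs[k],1);e=xs-np.polyval(p,ys);k=abs(e)<2.5*e[k].std()+.3
        print(nm,p,"psi",np.degrees(np.arctan(-p[0])),"x@290",np.polyval(p,290),e[k].std())
    B=R[(R[:,2]>26)&(R[:,2]<44)&(R[:,0]<565)&(R[:,0]>525)&(R[:,1]>195)&(R[:,1]<385)]
    xs=B[:,0];ys=B[:,1];k=np.ones(len(B),bool)
    for _ in range(4):
        p=np.polyfit(ys[k],xs[k],1);e=xs-np.polyval(p,ys);k=abs(e)<2*e[k].std()
    print("bar",p,np.degrees(np.arctan(-p[0])),np.polyval(p,290),e[k].std(),k.sum(),B[k,2].mean())
    # red plate
    fr=f["frame"].reshape(-1,3).astype(int); m=(fr[:,0]>120)&(fr[:,1]<70)&(fr[:,2]<70)&(P[:,0]>500)&(P[:,0]<600)&(P[:,1]>200)&(P[:,1]<380)
    uv=np.argwhere(m.reshape(400,640)); print("red",uv.min(0),uv.max(0),P[m].mean(0),P[m].min(0),P[m].max(0))
    save(f,n+"mag.png",(195,125,305,205) if n=="top" else (205,180,305,280),6)
E
python3 mag.py
```

```text
top topface ((608.3180541992188, 286.7091369628906), (98.2308578491211, 225.93263244628906), 5.8975629806518555) 1745
front [ -0.12 620.41] psi 6.978818833143324 x@290 584.9111862778846 0.8033309481260985
back [ -0.11 688.42] psi 6.542221175073869 x@290 655.1586454535679 0.9704618408179154
bar [ -0.12 579.04] 6.735878500293308 544.7862638409546 3.5763713620466593 227 34.858145369516734Traceback (most recent call last):
  File "mag.py", line 26, in <module>
    uv=np.argwhere(m.reshape(400,640)); print("red",uv.min(0),uv.max(0),P[m].mean(0),P[m].min(0),P[m].max(0))
                                                    ~~~~~~^^^
    return umr_minimum(a, axis, None, out, keepdims, initial, where)
ValueError: zero-size array to reduction operation minimum which has no identity
```

```bash
sleep 0
sed -i 's/m=(fr.*$/m=(fr[:,0]>110)\&(fr[:,0]>2*fr[:,1])\&(fr[:,0]>2*fr[:,2])\&(P[:,0]>500)\&(P[:,0]<600)\&(P[:,1]>200)\&(P[:,1]<380)/' mag.py; python3 mag.py
```

```text
top topface ((620.0029296875, 285.2557067871094), (233.03663635253906, 96.09309387207031), 89.3622817993164) 1745
front [ -0.12 619.66] psi 6.8530839814592 x@290 584.8102387975291 0.70665347420613
back [ -0.12 688.87] psi 6.645868444395458 x@290 655.0838108702943 1.1695689835552576
bar [ -0.12 579.94] 6.897290826006448 544.8634194230686 3.7116917913149434 232 34.718955198627036
red [178 242] [181 253] [547.56 277.31  83.96] [542.4  262.08  78.74] [551.75 294.01  88.26]
scene topface ((619.9215087890625, 269.050537109375), (208.51095581054688, 98.01326751708984), 88.46977996826172) 1290
front [ -0.12 620.11] psi 7.03353289024224 x@290 584.3303250886565 0.8361630786595811
back [ -0.15 699.35] psi 8.69934014308971 x@290 654.9731433247009 1.6787752222832986
bar [ -0.11 576.55] 6.528321046997645 543.3620783682757 2.5552728606860287 194 35.72993292605353
red [225 253] [242 263] [545.41 280.69  70.15] [539.23 259.91  12.04] [591.98 294.7   88.64]
```

View pics/topmag.png

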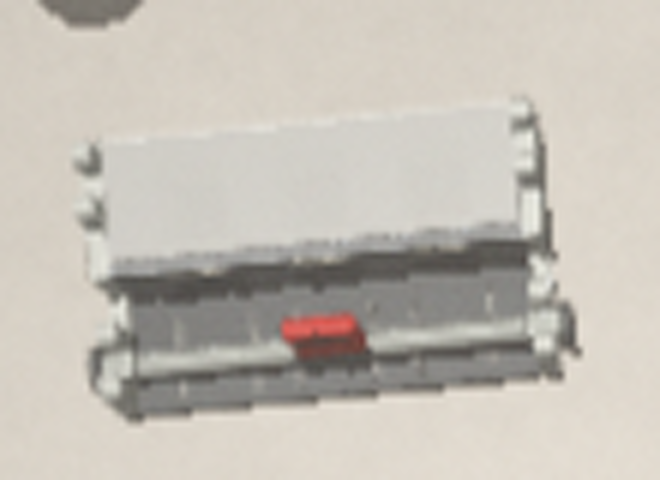

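View pics/scenemag.png

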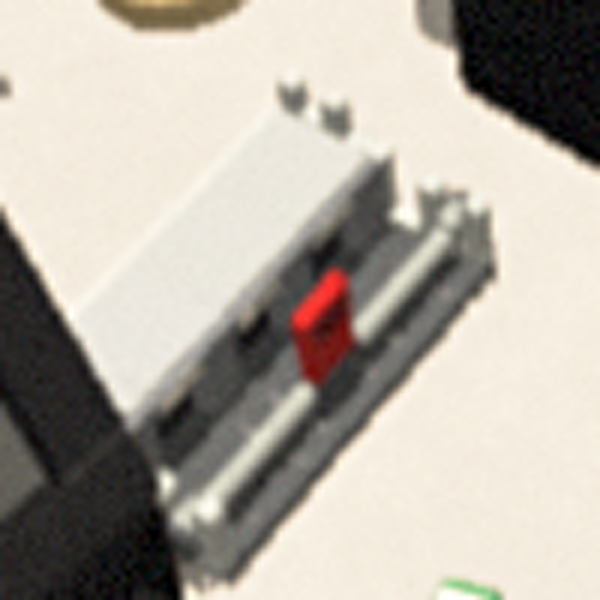

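```bash
cat > ov.py <<'E'
from h import *
import sys
x0,y0,psi=map(float,sys.argv[1:4]); psi=np.radians(psi)
def W(p): 
    c,s=np.cos(psi),np.sin(psi); return [x0+c*p[0]-s*p[1],y0+s*p[0]+c*p[1],p[2]]
f=grab("top"); ims=[]
for n,cr in(("top",(195,125,305,205)),("scene",(205,180,305,280))):
    f=grab(n); s=6; im=cv2.resize(f["frame"][cr[1]:cr[3],cr[0]:cr[2],::-1],None,fx=s,fy=s,interpolation=cv2.INTER_CUBIC)
    def poly(pts,col):
        q=np.array([(proj(f,W(p))+.5-np.array(cr[:2]))*s for p in pts]); cv2.polylines(im,[q.round().astype(int)],True,col,1)
    poly([(0,-112,62),(70,-112,62),(70,112,62),(0,112,62)],(255,0,0))
    poly([(-60,-112,12),(-60,112,12)],(255,0,0))
    poly([(-44,-18,84),(-34,-18,84),(-34,18,84),(-44,18,84)],(0,255,0))
    poly([(-39,-117.5,30),(-39,117.5,30)],(0,255,255))
    for y in(-107,107):
      for x in(34,56): poly([(x,y-5,86),(x,y+5,86)],(0,200,0))
    cv2.imwrite(f"pics/ov_{n}_{sys.argv[4]}.png",im)
E
python3 ov.py 585.8 281 6.8 a
```

```text
(no output)
```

View pics/ov_top_a.png

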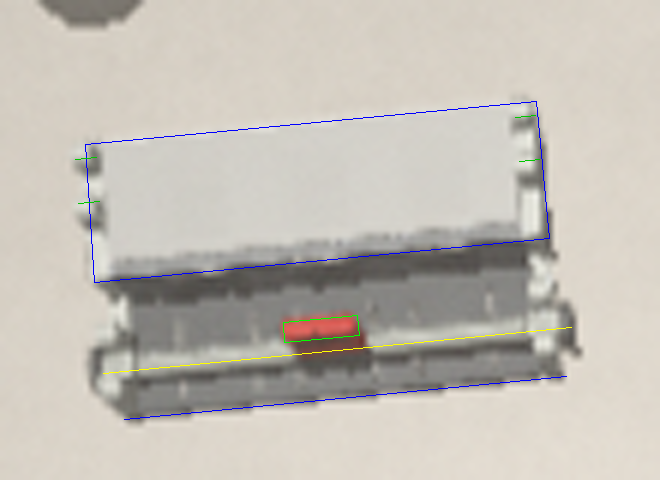

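View pics/ov_scene_a.png

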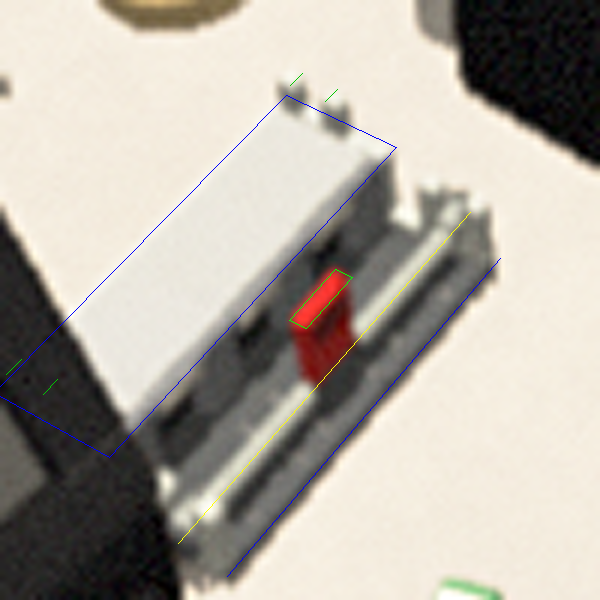

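```bash
cat >> h.py <<'E'
PSI=np.radians(6.8);X0,Y0=585.8,281.
def W(p):
    c,s=np.cos(PSI),np.sin(PSI); return np.array([X0+c*p[0]-s*p[1],Y0+s*p[0]+c*p[1],p[2]])
def togo(t,yaw=None):
    s=r.sense(); R=Ro.from_euler('xyz',s['tcp_rot']).as_matrix()
    d=R.T@(np.array(t)-s['eef_pos']); out=[round(float(x),1) for x in d]
    print("pos",s['eef_pos'].round(1),"rpy",np.degrees(s['tcp_rot']).round(2),"F",s['contact_force'].round(1),"op",round(s['opening'],3),"t",round(s['clock'],1))
    print("shift tool mm",out)
    if yaw is not None:
        T=Ro.from_euler('xyz',[-90,0,yaw],degrees=True).as_matrix(); print("turn deg",np.degrees(Ro.from_matrix(R.T@T).as_rotvec()).round(2))
    c,sn=np.cos(PSI),np.sin(PSI);e=s['eef_pos']-[X0,Y0,0];print("mag",(c*e[0]+sn*e[1]).round(1),(-sn*e[0]+c*e[1]).round(1),e[2].round(1))
E
python3 -c "
from h import *
togo(W((-39,0,160)),-83.2); print(W((-39,0,160)))"
```

```text
pos [ 180.4 -598.4  231.3] rpy [ -90.     -0.   -163.22] F [ 0.7 -0.  -0.2] op 1.001 t 0.7
shift tool mm [-603.6, 71.3, -731.7]
turn deg [ -0.   -80.02   0.  ]
mag -506.7 -825.2 231.3
[547.07434518 276.38224524 160.        ]
```

Emit:
send_rows([
  [0, 0, 0, 0, -8, 0],
  [0, 0, 0, 0, -8, 0],
  [0, 0, 0, 0, -8, 0],
  [0, 0, 0, 0, -8, 0],
  [0, 0, 0, 0, -8, 0],
])

```text
clock: 1.2
eef_pos: [180.4, -598.4, 231.3]
tcp_rot: [-1.571, -0.0, -2.145]
contact_force: [-0.2, 0.2, -0.7]
opening: 1.0
```

Emit:
send_rows([
  [0, 0, 0, 0, -8, 0],
  [0, 0, 0, 0, -8, 0],
  [0, 0, 0, 0, -8, 0],
  [0, 0, 0, 0, -8, 0],
  [0, 0, 0, 0, -8, 0],
])

```text
clock: 1.7
eef_pos: [180.4, -598.4, 231.3]
tcp_rot: [-1.571, -0.0, -1.447]
contact_force: [0.7, 0.3, -0.1]
opening: 0.998
```

```bash
python3 -c "
from h import *
togo((400,-150,231),-83.2)"
```

```text
pos [ 180.4 -598.4  231.3] rpy [-90.    -0.   -82.89] F [ 0.7  0.3 -0.1] op 0.998 t 1.7
shift tool mm [-417.8, 0.3, 273.4]
turn deg [0.   0.31 0.  ]
mag -506.7 -825.2 231.3
```

Emit:
send_rows([
  [-0.035, 0, 0.023, 0, 0.3, 0],
  [-0.035, 0, 0.023, 0, 0, 0],
  [-0.035, 0, 0.023, 0, 0, 0],
  [-0.035, 0, 0.023, 0, 0, 0],
  [-0.035, 0, 0.023, 0, 0, 0],
  [-0.035, 0, 0.023, 0, 0, 0],
])

```text
clock: 2.3
eef_pos: [294.1, -372.6, 231.4]
tcp_rot: [-1.57, -0.0, -1.458]
contact_force: [1.6, -0.7, 0.2]
opening: 1.0
```

Emit:
send_rows([
  [-0.035, 0, 0.023, 0, 0, 0],
  [-0.035, 0, 0.023, 0, 0, 0],
  [-0.035, 0, 0.023, 0, 0, 0],
  [-0.035, 0, 0.023, 0, 0, 0],
  [-0.035, 0, 0.023, 0, 0, 0],
  [-0.035, 0, 0.023, 0, 0, 0],
])

```text
clock: 2.9
eef_pos: [407.7, -148.3, 231.6]
tcp_rot: [-1.57, -0.0, -1.458]
contact_force: [0.7, -0.2, 0.4]
opening: 1.001
```

```bash
python3 -c "
from h import *
togo(W((-39,0,180)),-83.2)"
```

```text
pos [ 407.7 -148.3  231.6] rpy [-8.995e+01 -2.000e-02 -8.353e+01] F [ 0.7 -0.2  0.4] op 1.001 t 2.9
shift tool mm [-406.3, 51.6, 186.3]
turn deg [-0.05 -0.33  0.02]
mag -227.7 -405.2 231.6
```

Emit:
send_rows([
  [-0.037, 0, 0.017, 0, -0.3, 0],
  [-0.037, 0, 0.017, 0, 0, 0],
  [-0.037, 0, 0.017, 0, 0, 0],
  [-0.037, 0, 0.017, 0, 0, 0],
  [-0.037, 0, 0.017, 0, 0, 0],
  [-0.037, 0, 0.017, 0, 0, 0],
])

```text
clock: 3.5
eef_pos: [482.7, 84.4, 231.6]
tcp_rot: [-1.57, -0.0, -1.452]
contact_force: [-0.3, -0.4, 0.0]
opening: 0.999
```

Emit:
send_rows([
  [-0.037, 0, 0.017, 0, 0, 0],
  [-0.037, 0, 0.017, 0, 0, 0],
  [-0.037, 0, 0.017, 0, 0, 0],
  [-0.037, 0, 0.017, 0, 0, 0],
  [-0.036, 0, 0.017, 0, 0, 0],
  [0, 0, 0, 0, 0, 0],
])

```text
clock: 4.1
eef_pos: [546.3, 279.5, 231.2]
tcp_rot: [-1.569, 0.002, -1.45]
contact_force: [0.1, 0.5, -0.3]
opening: 1.001
```

```bash
python3 mag.py | grep -v back; python3 -c "
from h import *
togo(W((-39,0,51)),-83.2)
for n in('top','scene'):
    f=grab(n);u,v=map(int,proj(f,W((-39,0,60))));save(f,n+'1.png',(u-60,v-60,u+60,v+50),5)"
```

```text
top topface ((616.7269287109375, 284.45831298828125), (96.76851654052734, 228.4171905517578), 1.1808011531829834) 755
front [ -0.13 623.64] psi 7.288019663138047 x@290 586.5533974522741 1.4612342018661384
bar [ -0.03 561.35] 1.699669358950622 552.7420123076457 3.2744451077733805 44 33.57751690556608
pos [545.3 277.2 230.9] rpy [-9.000e+01  1.000e-02 -8.308e+01] F [-0.   0.1 -0. ] op 1.001 t 4.2
shift tool mm [1.1, 179.9, 1.6]
turn deg [-0.    0.12 -0.01]
mag -40.6 1.1 230.9Traceback (most recent call last):
  File "mag.py", line 26, in <module>
    uv=np.argwhere(m.reshape(400,640)); print("red",uv.min(0),uv.max(0),P[m].mean(0),P[m].min(0),P[m].max(0))
                                                    ~~~~~~^^^
    return umr_minimum(a, axis, None, out, keepdims, initial, where)
ValueError: zero-size array to reduction operation minimum which has no identity
```

View pics/top1.png

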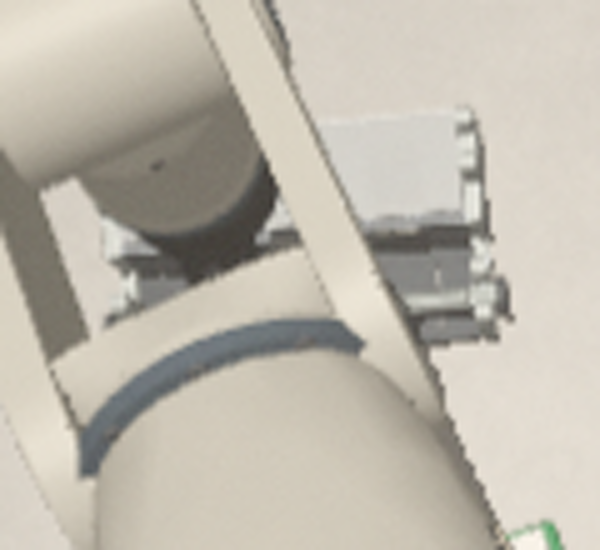

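View pics/scene1.png

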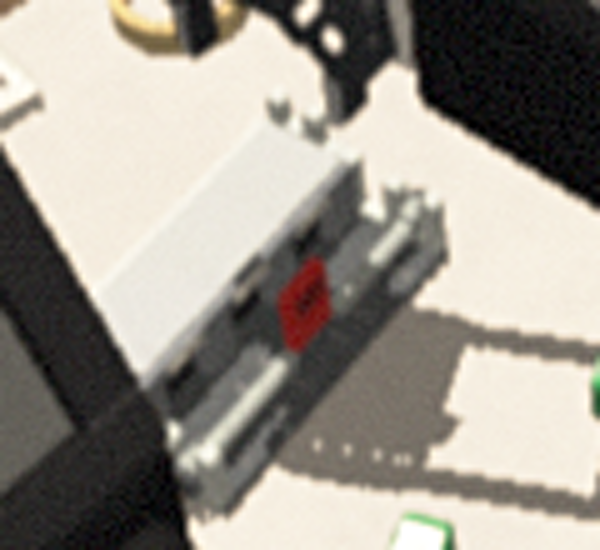

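Emit:
send_rows([
  [0.001, 0.02, 0.0016, 0, 0.1, 0],
  [0, 0.03, 0, 0, 0, 0],
  [0, 0.03, 0, 0, 0, 0],
  [0, 0.025, 0, 0, 0, 0],
  [0, 0.02, 0, 0, 0, 0],
  [0, 0, 0, 0, 0, 0],
  [0, 0, 0, 0, 0, 0],
], gripper=0.35, squeeze=60)

```text
clock: 4.95
eef_pos: [546.7, 273.5, 106.8]
tcp_rot: [-1.571, -0.0, -1.455]
contact_force: [-0.2, 0.8, 0.2]
opening: 0.356
```

```bash
python3 -c "
from h import *
togo(W((-39,0,51)),-83.2)
f=grab('scene');u,v=map(int,proj(f,W((-39,0,80))));save(f,'scene2.png',(u-50,v-60,u+50,v+50),6)"
```

```text
pos [546.7 273.5 106.8] rpy [-9.002e+01 -1.000e-02 -8.338e+01] F [-0.2  0.8  0.2] op 0.356 t 5.0
shift tool mm [-2.8, 55.8, 0.7]
turn deg [ 0.02 -0.18  0.01]
mag -39.7 -2.8 106.8
```

View pics/scene2.png

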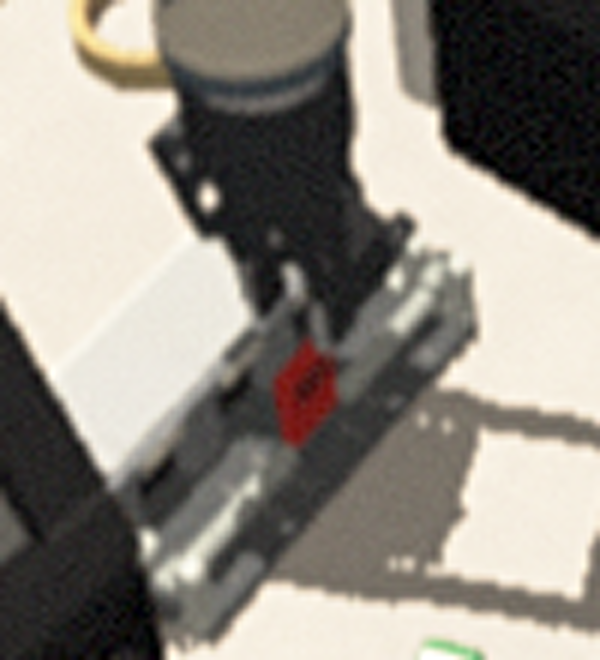

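Emit:
send_rows([
  [-0.0028, 0, 0.0007, 0, -0.2, 0],
  [0, 0.02, 0, 0, 0, 0],
  [0, 0.02, 0, 0, 0, 0],
  [0, 0.015, 0, 0, 0, 0],
  [0, 0, 0, 0, 0, 0],
  [0, 0, 0, 0, 0, 0],
])

```text
clock: 5.6
eef_pos: [547.4, 277.5, 51.7]
tcp_rot: [-1.571, 0.0, -1.451]
contact_force: [-0.7, 0.2, 0.4]
opening: 0.35
```

```bash
python3 -c "
from h import *
togo(W((-39,0,51)),-83.2)
f=grab('scene');u,v=map(int,proj(f,W((-39,0,80))));save(f,'scene3.png',(u-50,v-60,u+50,v+50),6)"
```

```text
pos [547.4 277.5  51.7] rpy [-89.99   0.   -83.12] F [-0.7  0.2  0.4] op 0.35 t 5.6
shift tool mm [1.1, 0.7, -0.5]
turn deg [-0.01  0.08 -0.  ]
mag -38.5 1.1 51.7
```

View pics/scene3.png

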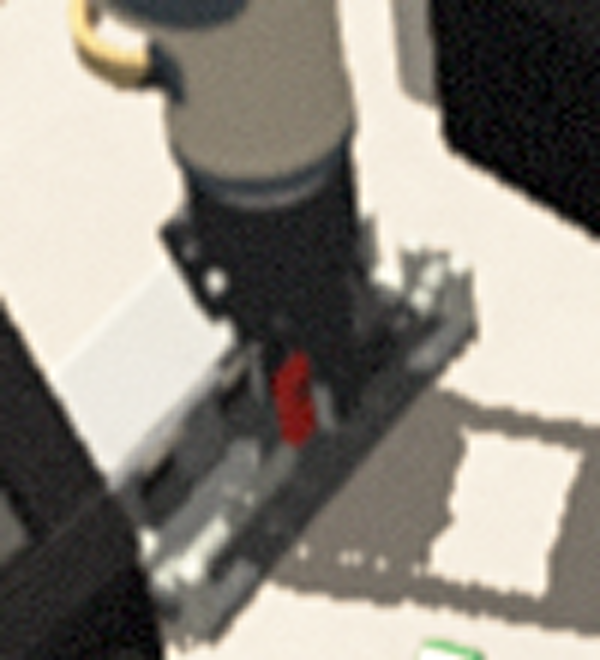

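Emit:
send_rows([
  [0, 0, 0, 0, 0, 0],
  [0, 0, 0, 0, 0, 0],
  [0, 0, 0, 0, 0, 0],
  [0, 0, 0, 0, 0, 0],
  [0, 0, 0, 0, 0, 0],
  [0, 0, 0, 0, 0, 0],
  [0, 0, 0, 0, 0, 0],
], gripper=0, squeeze=30)

```text
clock: 6.35
eef_pos: [547.8, 277.7, 52.3]
tcp_rot: [-1.569, 0.001, -1.451]
contact_force: [-0.6, -0.3, 7.3]
opening: 0.108
```

```bash
python3 -c "
from h import *
s=r.sense();print(s['contact_force'],s['wrist_torque'])
togo(W((-39,0,51)),-83.2)"
```

```text
[-0.58376168 -0.34976472  7.28645672] [-0.03826019  0.17806652  0.04224458]
pos [547.8 277.7  52.3] rpy [-8.991e+01  3.000e-02 -8.312e+01] F [-0.6 -0.3  7.3] op 0.108 t 6.3
shift tool mm [1.3, 1.3, -0.9]
turn deg [-0.09  0.08 -0.03]
mag -38.1 1.3 52.3
```

Emit:
send_rows([
  [0, 0, 0, 0, 0, 0],
  [0, 0, 0, 0, 0, 0],
  [0, -0.005, 0, 0, 0, 0],
  [0, -0.01, 0, 0, 0, 0],
  [0, -0.01, 0, 0, 0, 0],
  [0, -0.01, 0, 0, 0, 0],
  [0, 0, 0, 0, 0, 0],
], squeeze=80)

```text
clock: 7.05
eef_pos: [548.2, 277.9, 88.2]
tcp_rot: [-1.568, 0.001, -1.451]
contact_force: [0.8, 0.9, -2.7]
opening: 0.105
```

```bash
python3 -c "
from h import *
s=r.sense();print(s['contact_force'],s['wrist_torque'])
togo(W((-39,0,51)),-83.2)"
```

```text
[ 0.81144166  0.8531072  -2.74223475] [-0.00990663  0.00429506  0.05261995]
pos [548.2 277.9  88.2] rpy [-8.985e+01  6.000e-02 -8.312e+01] F [ 0.8  0.9 -2.7] op 0.105 t 7.0
shift tool mm [1.4, 37.2, -1.4]
turn deg [-0.15  0.07 -0.06]
mag -37.7 1.4 88.2
```

Emit:
send_rows([
  [0, -0.015, 0, 0, 0, 0],
  [0, -0.015, 0, 0, 0, 0],
  [0, -0.012, 0, 0, 0, 0],
  [0, 0, 0.02, 0, 0, 0],
  [0, 0, 0.02, 0, 0, 0],
  [0, 0, 0.02, 0, 0, 0],
  [0, 0, 0.02, 0, 0, 0],
  [0, 0, 0.004, 0, 0, 0],
])

```text
clock: 7.85
eef_pos: [632.7, 287.7, 129.3]
tcp_rot: [-1.568, 0.001, -1.451]
contact_force: [1.0, -0.5, -2.4]
opening: 0.103
```

Emit:
send_rows([
  [0, 0, 0, 0, 0, 0],
  [0, 0, 0, 0, 0, 0],
])

```text
clock: 8.05
eef_pos: [629.6, 287.2, 128.4]
tcp_rot: [-1.572, -0.0, -1.451]
contact_force: [-0.2, -0.4, -2.6]
opening: 0.105
```

```bash
python3 -c "
from h import *
togo(W((45.5,1.3,96)),-83.2)
for n in('top','scene'):
    f=grab(n);u,v=map(int,proj(f,W((20,0,90))));save(f,n+'4.png',(u-60,v-50,u+60,v+50),6)"
```

```text
pos [629.6 287.2 128.4] rpy [-9.006e+01 -1.000e-02 -8.313e+01] F [-0.2 -0.4 -2.6] op 0.105 t 8.1
shift tool mm [-0.3, 32.4, 1.3]
turn deg [0.06 0.07 0.01]
mag 44.2 1.0 128.4
```

View pics/top4.png

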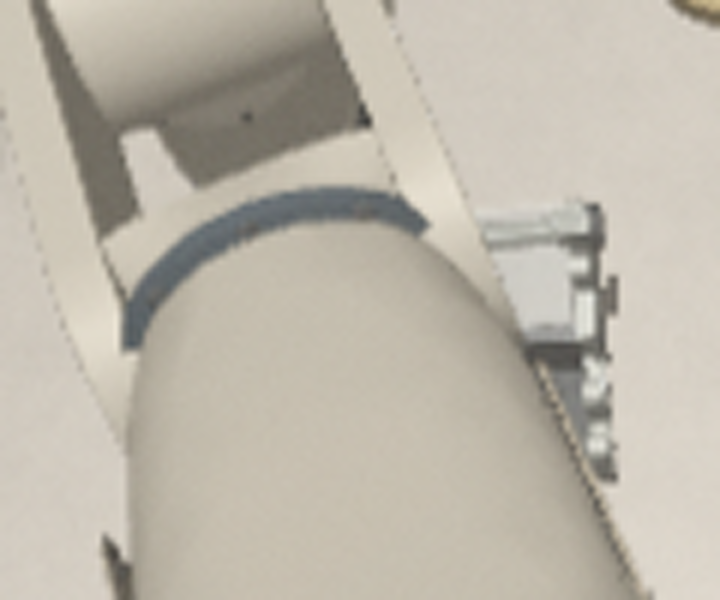

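View pics/scene4.png

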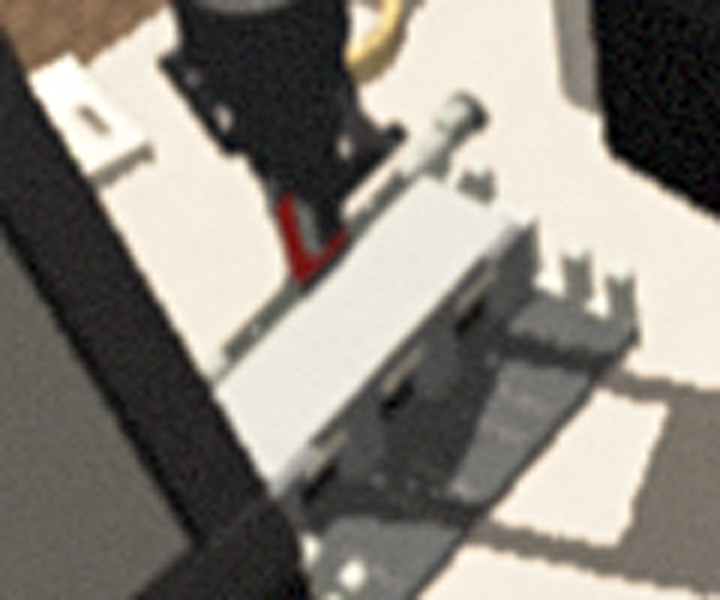

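Emit:
send_rows([
  [0, 0, 0.001, 0, 0, 0],
  [0, 0.005, 0, 0, 0, 0],
  [0, 0.005, 0, 0, 0, 0],
  [0, 0.005, 0, 0, 0, 0],
  [0, 0.003, 0, 0, 0, 0],
  [0, 0, 0, 0, 0, 0],
])

```text
clock: 8.75
eef_pos: [631.1, 287.3, 109.4]
tcp_rot: [-1.572, -0.0, -1.451]
contact_force: [0.2, 0.1, -2.3]
opening: 0.109
```

```bash
python3 -c "
from h import *
togo(W((45.5,1.3,96)),-83.2);print(r.sense()['wrist_torque'])"
```

```text
pos [631.1 287.3 109.4] rpy [-9.007e+01 -2.000e-02 -8.312e+01] F [ 0.2  0.1 -2.3] op 0.109 t 8.8
shift tool mm [-0.4, 13.4, -0.2]
turn deg [0.07 0.08 0.02]
mag 45.7 0.9 109.4
[-0.02224975  0.01204383 -0.00778557]
```

Emit:
send_rows([
  [0, 0.004, 0, 0, 0, 0],
  [0, 0.004, 0, 0, 0, 0],
  [0, 0.003, 0, 0, 0, 0],
  [0, 0.002, 0, 0, 0, 0],
  [0, 0, 0, 0, 0, 0],
  [0, 0, 0, 0, 0, 0],
])

```text
clock: 9.35
eef_pos: [631.5, 287.6, 97.3]
tcp_rot: [-1.571, 0.0, -1.451]
contact_force: [0.2, 0.4, -2.8]
opening: 0.104
```

```bash
python3 -c "
from h import *
togo(W((45.5,1.3,96)),-83.2);print(r.sense()['wrist_torque'])"
```

```text
pos [631.5 287.6  97.3] rpy [-90.     0.   -83.12] F [ 0.2  0.4 -2.8] op 0.104 t 9.3
shift tool mm [-0.2, 1.3, -0.7]
turn deg [ 0.    0.08 -0.  ]
mag 46.2 1.1 97.3
[0.04505538 0.00994121 0.02494654]
```

Still carrying the full weight; creep down until it is supported.

Emit:
send_rows([
  [0, 0.001, 0, 0, 0, 0],
  [0, 0.001, 0, 0, 0, 0],
  [0, 0, 0, 0, 0, 0],
  [0, 0, 0, 0, 0, 0],
])

```text
clock: 9.75
eef_pos: [631.8, 287.7, 96.4]
tcp_rot: [-1.57, 0.0, -1.451]
contact_force: [-1.9, -1.5, 4.8]
opening: 0.102
```

```bash
python3 -c "
from h import *
togo(W((45.5,1.3,96)),-83.2);print(r.sense()['wrist_torque'])"
```

```text
pos [631.8 287.7  96.4] rpy [-8.995e+01  2.000e-02 -8.313e+01] F [-1.9 -1.5  4.8] op 0.102 t 9.8
shift tool mm [-0.1, 0.4, -1.0]
turn deg [-0.05  0.07 -0.02]
mag 46.5 1.2 96.4
[-0.16735709  0.44812378  0.02844683]
```

Emit:
send_rows([
  [0, 0, 0, 0, 0, 0],
  [0, 0, 0, 0, 0, 0],
  [0, 0, 0, 0, 0, 0],
  [0, 0, 0, 0, 0, 0],
  [0, -0.02, 0, 0, 0, 0],
  [0, -0.03, 0, 0, 0, 0],
  [0, -0.03, 0, 0, 0, 0],
  [0, -0.03, 0, 0, 0, 0],
], gripper=0.35)

```text
clock: 10.55
eef_pos: [631.4, 287.5, 206.3]
tcp_rot: [-1.571, -0.0, -1.451]
contact_force: [-0.1, 0.4, 0.1]
opening: 0.35
```

Emit:
send_rows([
  [0, -0.01, -0.03, 0, 0, 0],
  [0, 0, -0.04, 0, 0, 0],
  [0, 0, -0.04, 0, 0, 0],
  [0, 0, -0.04, 0, 0, 0],
  [0, 0, -0.04, 0, 0, 0],
  [0, 0, -0.03, 0, 0, 0],
  [0, 0, -0.02, 0, 0, 0],
  [0, 0, 0, 0, 0, 0],
], gripper=0.6)

```text
clock: 11.35
eef_pos: [391.0, 258.3, 215.3]
tcp_rot: [-1.572, -0.0, -1.45]
contact_force: [1.4, -0.0, 0.7]
opening: 0.6
```

```bash
python3 -c "
from h import *
togo((395,367,200),-69)
for n in('top','scene'):
    f=grab(n);save(f,n+'5.png')
    c=(395,367)if n=='top' else (395,366)
    for c in((395,366.5),(399,161)): print(n,mailer(f,c))"
```

```text
pos [391.  258.3 215.3] rpy [-9.005e+01 -1.000e-02 -8.307e+01] F [ 1.4 -0.   0.7] op 0.6 t 11.3
shift tool mm [-107.5, 15.3, 17.1]
turn deg [ 6.000e-02 -1.407e+01  1.000e-02]
mag -196.1 0.5 215.3
top (((378.64453125, 368.7034912109375), (0.7262668013572693, 6.586275100708008), 27.365652084350586), 3, np.float64(29.012833122858638))
top (((398.596435546875, 162.44932556152344), (30.218955993652344, 83.73542785644531), 20.658817291259766), 294, np.float64(33.10085685063723))
scene (((395.4152526855469, 364.9883728027344), (31.260778427124023, 88.50481414794922), 21.183473587036133), 349, np.float64(34.94405125331377))
scene (((401.75244140625, 146.047119140625), (36.91337585449219, 118.73777770996094), 13.816615104675293), 274, np.float64(35.15467806860556))
```

View pics/top5.png

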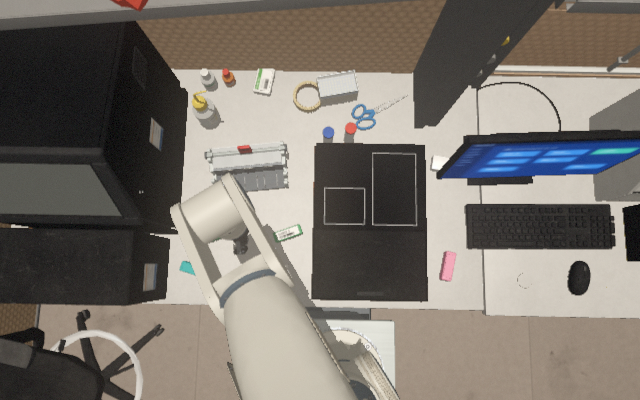

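View pics/scene5.png

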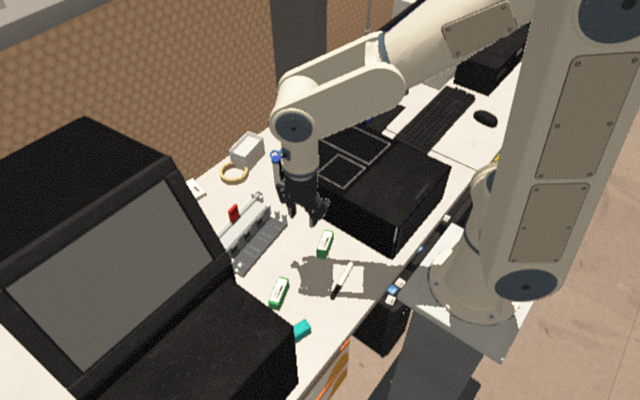

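Emit:
send_rows([
  [0, 0, 0, 0, -7.1, 0],
  [0, 0, 0, 0, -7.1, 0],
  [0, 0, 0, 0, 0, 0],
], gripper=0.6)

```text
clock: 11.75
eef_pos: [394.5, 259.1, 215.3]
tcp_rot: [-1.57, 0.0, -1.202]
contact_force: [-0.3, 0.2, -0.4]
opening: 0.601
```

```bash
python3 -c "
from h import *
togo((384.7,392.6,80),-68.8)"
```

```text
pos [394.5 259.1 215.3] rpy [-89.97   0.   -68.85] F [-0.3  0.2 -0.4] op 0.601 t 11.8
shift tool mm [-128.1, 135.3, 38.9]
turn deg [-0.03 -0.05 -0.  ]
mag -192.5 0.9 215.3
```

Emit:
send_rows([
  [-0.03, 0, 0.01, 0, 0, 0],
  [-0.03, 0, 0.01, 0, 0, 0],
  [-0.03, 0, 0.01, 0, 0, 0],
  [-0.03, 0.03, 0.009, 0, 0, 0],
  [-0.008, 0.035, 0, 0, 0, 0],
  [0, 0.035, 0, 0, 0, 0],
  [0, 0.035, 0, 0, 0, 0],
  [0, 0, 0, 0, 0, 0],
])

```text
clock: 12.55
eef_pos: [381.9, 390.3, 76.1]
tcp_rot: [-1.578, -0.003, -1.206]
contact_force: [-1.0, -0.0, 0.7]
opening: 0.6
```

```bash
python3 -c "
from h import *
togo((384.7,392.6,6),-68.8)
f=grab('scene');u,v=map(int,proj(f,(390,380,40)));save(f,'scene6.png',(u-50,v-60,u+50,v+40),6);print(mailer(f,(395,366)))"
```

```text
pos [381.9 390.3  76.1] rpy [-90.39  -0.18 -69.12] F [-1.  -0.   0.7] op 0.6 t 12.6
shift tool mm [-1.4, 70.1, 3.9]
turn deg [ 0.39 -0.32  0.18]
mag -189.5 132.7 76.1
(((390.8412780761719, 374.8513488769531), (30.42706871032715, 69.89007568359375), 22.690996170043945), 228, np.float64(35.05934216348567))
```

View pics/scene6.png

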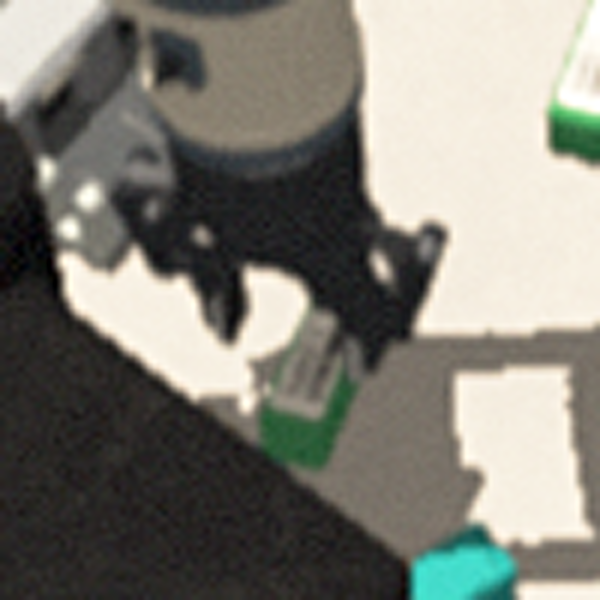

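Emit:
send_rows([
  [0, 0, 0, 0, 0, 0],
  [0, 0.015, 0, 0, 0, 0],
  [0, 0.01, 0, 0, 0, 0],
  [0, 0, 0, 0, 0, 0],
  [0, 0, 0, 0, 0, 0],
])

```text
clock: 13.1
eef_pos: [384.0, 392.6, 56.1]
tcp_rot: [-1.57, 0.0, -1.203]
contact_force: [0.1, -0.5, -0.5]
opening: 0.601
```

```bash
python3 -c "
from h import *
togo((384.7,392.6,6),-68.8)"
```

```text
pos [384.  392.6  56.1] rpy [-8.995e+01  2.000e-02 -6.895e+01] F [ 0.1 -0.5 -0.5] op 0.601 t 13.1
shift tool mm [0.2, 50.1, 0.6]
turn deg [-0.05 -0.15 -0.02]
mag -187.2 134.7 56.1
```

Emit:
send_rows([
  [0, 0.015, 0, 0, 0, 0],
  [0, 0.015, 0, 0, 0, 0],
  [0, 0.012, 0, 0, 0, 0],
  [0, 0.006, 0, 0, 0, 0],
  [0, 0, 0, 0, 0, 0],
  [0, 0, 0, 0, 0, 0],
])

```text
clock: 13.7
eef_pos: [383.7, 392.3, 7.3]
tcp_rot: [-1.571, -0.0, -1.203]
contact_force: [-0.1, 0.4, 0.4]
opening: 0.6
```

Emit:
send_rows([
  [0, 0, 0, 0, 0, 0],
  [0, 0, 0, 0, 0, 0],
  [0, 0, 0, 0, 0, 0],
  [0, 0, 0, 0, 0, 0],
  [0, 0, 0, 0, 0, 0],
  [0, 0, 0, 0, 0, 0],
  [0, 0, 0, 0, 0, 0],
], gripper=0, squeeze=40)

```text
clock: 14.4
eef_pos: [384.0, 392.7, 7.9]
tcp_rot: [-1.57, 0.001, -1.203]
contact_force: [-0.1, -0.7, 6.0]
opening: 0.347
```

```bash
python3 -c "
from h import *
togo((384.7,392.6,6),-68.8)"
```

```text
pos [384.  392.7   7.9] rpy [-8.994e+01  3.000e-02 -6.892e+01] F [-0.1 -0.7  6. ] op 0.347 t 14.4
shift tool mm [0.3, 1.9, 0.6]
turn deg [-0.06 -0.12 -0.03]
mag -187.1 134.8 7.9
```

Emit:
send_rows([
  [0, -0.01, 0, 0, 0, 0],
  [0, -0.02, 0, 0, 0, 0],
  [0, -0.03, 0, 0, 0, 0],
  [0, 0, 0, 0, 0, 0],
  [0, 0, 0, 0, 0, 0],
])

```text
clock: 14.9
eef_pos: [383.9, 392.6, 68.1]
tcp_rot: [-1.569, 0.001, -1.203]
contact_force: [-0.2, -0.4, -0.6]
opening: 0.345
```

Emit:
send_rows([
  [0, 0, 0, 0, -8.4, 0],
  [0, 0, 0, 0, -8.4, 0],
  [0, 0, 0, 0, -8.4, 0],
  [0, 0, 0, 0, -8.4, 0],
  [0, 0, 0, 0, -8.4, 0],
  [0, 0, 0, 0, -8.4, 0],
  [0, 0, 0, 0, -8.4, 0],
])

```text
clock: 15.6
eef_pos: [382.9, 391.5, 66.1]
tcp_rot: [-1.573, 0.001, -0.171]
contact_force: [-0.0, -0.2, 0.0]
opening: 0.338
```

Emit:
send_rows([
  [0, 0, 0, 0, -8.4, 0],
  [0, 0, 0, 0, -8.4, 0],
  [0, 0, 0, 0, 0, 0],
  [0, 0, 0, 0, 0, 0],
])

```text
clock: 16.0
eef_pos: [383.1, 391.8, 66.5]
tcp_rot: [-1.572, 0.001, 0.112]
contact_force: [-0.3, 0.9, -0.6]
opening: 0.346
```

```bash
python3 -c "
from h import *
togo(W((-110,60,45)),6.8)
for n in('top','scene'):
    f=grab(n);u,v=map(int,proj(f,(430,380,50)));save(f,n+'7.png',(u-60,v-60,u+60,v+40),6)"
```

```text
pos [383.1 391.8  66.5] rpy [-9.005e+01  7.000e-02  6.420e+00] F [-0.3  0.9 -0.6] op 0.346 t 16.0
shift tool mm [78.6, 21.5, -73.5]
turn deg [ 0.05 -0.38 -0.07]
mag -188.1 134.0 66.5
```

View pics/scene7.png

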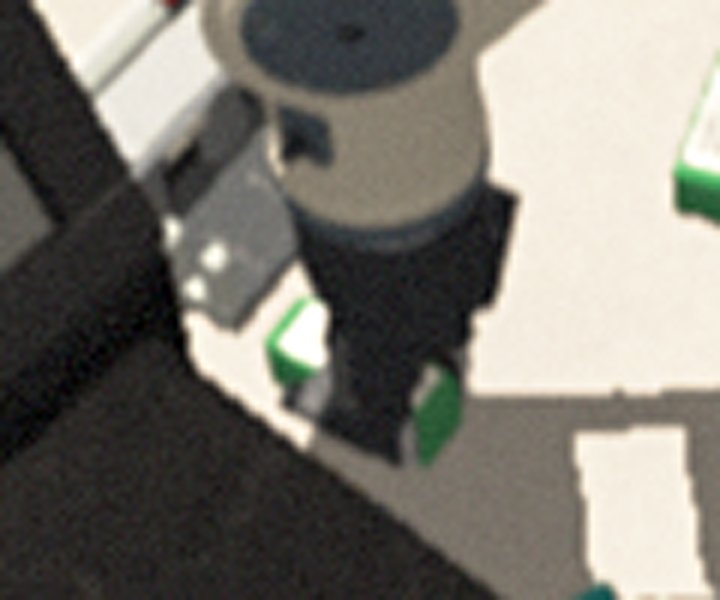

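View pics/top7.png

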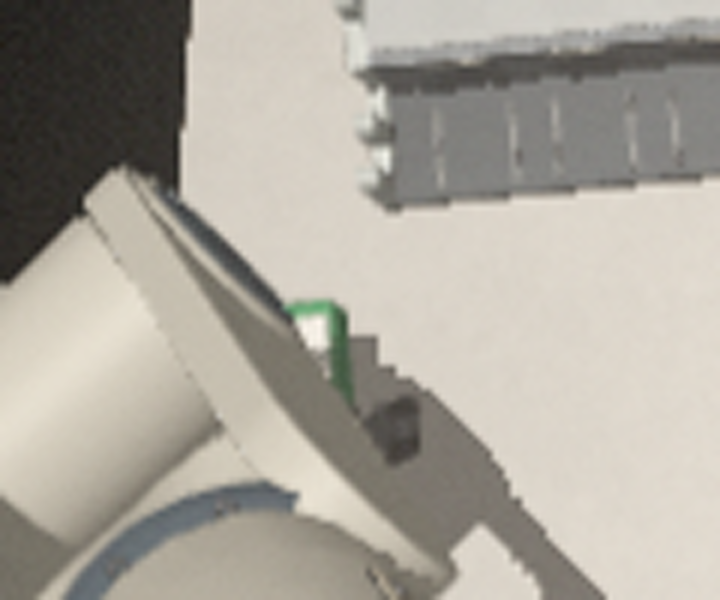

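```bash
python3 -c "
from h import *
f=grab('top');u0,v0=map(int,proj(f,(430,380,50)));u0-=60;v0-=60
for cx,cy in((437,122),(440,180),(512,112),(516,165),(556,112),(560,162),(630,100),(635,155),(673,98),(677,150)):
    p=pz(f,u0+cx/6-.5,v0+cy/6-.5,14); e=p-[X0,Y0,0];c,s=np.cos(PSI),np.sin(PSI);print(cx,cy,(c*e[0]+s*e[1]).round(1),(-s*e[0]+c*e[1]).round(1))
P=cloud(f);e=P-[X0,Y0,0];mx=c*e[...,0]+s*e[...,1];my=-s*e[...,0]+c*e[...,1]
for x in(-35,):
    m=(abs(mx+30)<22)&(P[...,2]<40)&(abs(my)<100)
    for y in range(-100,100,5):
        k=m&(abs(my-y)<2.5); print(y,k.sum(),P[k][:,2].mean().round(1) if k.any() else '',end=' | ')
"
```

```text
437 122 -18.5 81.1
440 180 -48.5 81.6
512 112 -17.1 42.9
516 165 -44.6 42.8
556 112 -19.3 20.7
560 162 -45.2 20.6
630 100 -16.8 -17.1
635 155 -45.4 -17.4
673 98 -17.9 -38.9
677 150 -44.9 -38.8
-100 3 21.5 | -95 22 11.2 | -90 24 10.6 | -85 24 11.7 | -80 21 11.3 | -75 24 12.1 | -70 23 11.5 | -65 24 10.8 | -60 23 11.2 | -55 23 11.0 | -50 23 11.6 | -45 23 12.2 | -40 23 11.5 | -35 22 13.0 | -30 24 11.3 | -25 20 11.2 | -20 25 11.5 | -15 23 12.8 | -10 24 12.2 | -5 23 10.8 | 0 25 11.1 | 5 23 11.4 | 10 22 10.8 | 15 24 11.5 | 20 24 11.8 | 25 25 11.4 | 30 21 11.4 | 35 24 11.3 | 40 24 11.6 | 45 21 11.3 | 50 24 11.7 | 55 25 12.5 | 60 20 11.9 | 65 24 12.7 | 70 26 12.2 | 75 22 12.4 | 80 24 12.3 | 85 24 12.2 | 90 21 12.3 | 95 25 11.7 |
```

```bash
sed -i 's/X0,Y0=585.8,281./X0,Y0=585.6,282.6/' h.py; python3 -c "
from h import *
togo(W((-125,60,40)),6.8)"
```

```text
pos [383.4 392.1  67. ] rpy [-9.002e+01  3.000e-02  6.520e+00] F [-0.2 -0.2 -0.4] op 0.342 t 16.1
shift tool mm [63.1, 27.0, -72.3]
turn deg [ 0.02 -0.28 -0.03]
mag -187.8 132.7 67.0
```

Emit:
send_rows([
  [0, 0, -0.02, 0, -0.3, 0],
  [0, 0, -0.025, 0, 0, 0],
  [0, 0, -0.027, 0, 0, 0],
  [0.02, 0.01, 0, 0, 0, 0],
  [0.02, 0.01, 0, 0, 0, 0],
  [0.02, 0.005, 0, 0, 0, 0],
  [0, 0, 0, 0, 0, 0],
  [0, 0, 0, 0, 0, 0],
])

```text
clock: 16.95
eef_pos: [451.3, 327.7, 42.0]
tcp_rot: [-1.571, 0.001, 0.12]
contact_force: [-0.1, -0.7, 0.2]
opening: 0.346
```

```bash
python3 -c "
from h import *
togo(W((-110,60,40)),6.8)
for n in('top','scene'):
    f=grab(n);u,v=map(int,proj(f,W((-50,60,50))));save(f,n+'8.png',(u-50,v-50,u+50,v+50),7);print(u,v)"
```

```text
pos [451.3 327.7  42. ] rpy [-9.002e+01  6.000e-02  6.880e+00] F [-0.1 -0.7  0.2] op 0.346 t 16.9
shift tool mm [18.0, 2.0, -0.7]
turn deg [ 0.02  0.08 -0.06]
mag -128.0 60.7 42.0
229 187
248 253
```

View pics/scene8.png

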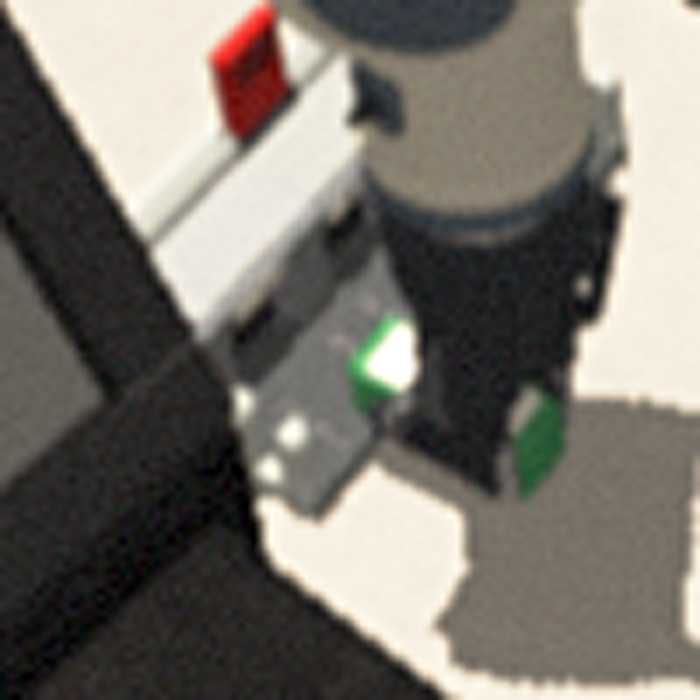

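View pics/top8.png

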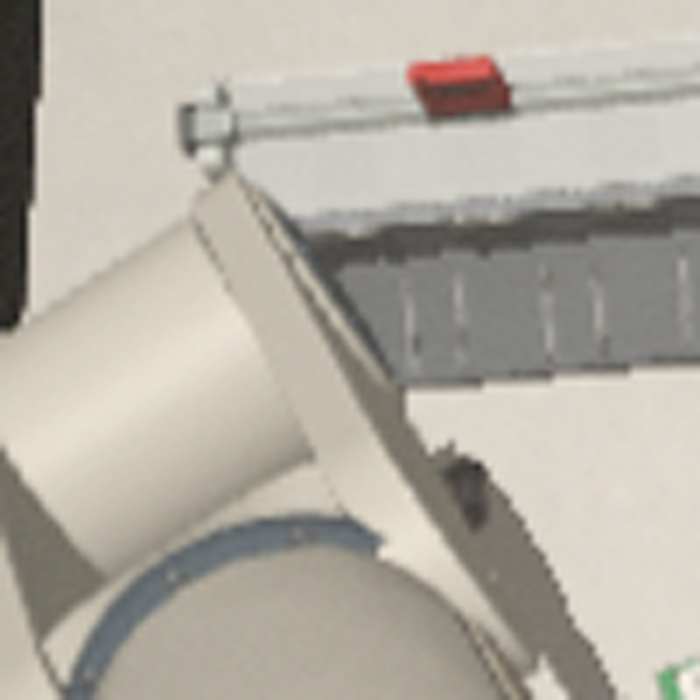

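```bash
cat > ov2.py <<'E'
from h import *
import sys
def mo(tag,cx,cy,off,zb,yawoff=0,w=60,sc=8):
    # overlay predicted mailer: centre at mag (cx,cy), underside zb
    f=grab('scene');u,v=map(int,proj(f,W((cx,cy,zb+17))))
    u0,v0=u-w//2,v-w//2
    im=cv2.resize(f['frame'][v0:v0+w,u0:u0+w,::-1],None,fx=sc,fy=sc,interpolation=cv2.INTER_CUBIC)
    def L(pts,col):
        q=np.array([(proj(f,W(p))+.5-[u0,v0])*sc for p in pts]).round().astype(int);cv2.polylines(im,[q],True,col,1)
    for z in(zb,zb+34): L([(cx-42.5,cy-15,z),(cx+42.5,cy-15,z),(cx+42.5,cy+15,z),(cx-42.5,cy+15,z)],(0,0,255))
    for y in(43,77,17,-17,-43,-77): L([(-50,y,12),(-15,y,12)],(255,0,255))
    cv2.imwrite('pics/'+tag,im)
if __name__=='__main__':
    a=[float(x) for x in sys.argv[2:5]]; mo(sys.argv[1],a[0],a[1],0,a[2],w=int(sys.argv[5]) if len(sys.argv)>5 else 60)
E
python3 ov2.py ov8.png -100 60.7 34 80
```

```text
(no output)
```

View pics/ov8.png

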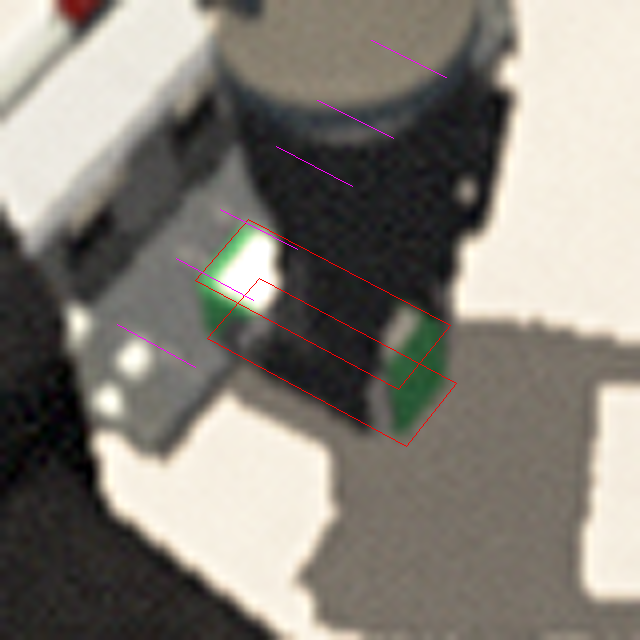

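Emit:
send_rows([
  [0.01, 0.005, -0.0007, 0, 0, 0],
  [0.01, 0.005, 0, 0, 0, 0],
  [0.01, 0.005, 0, 0, 0, 0],
  [0.01, 0.004, 0, 0, 0, 0],
  [0.005, 0, 0, 0, 0, 0],
  [0, 0, 0, 0, 0, 0],
  [0, 0, 0, 0, 0, 0],
])

```text
clock: 17.8
eef_pos: [496.5, 332.7, 23.2]
tcp_rot: [-1.571, 0.0, 0.122]
contact_force: [0.3, -0.7, -0.9]
opening: 0.345
```

```bash
python3 -c "
from h import *
togo(W((-76,60,21.5)),6.8)"
```

```text
pos [496.5 332.7  23.2] rpy [-9.001e+01  2.000e-02  6.960e+00] F [ 0.3 -0.7 -0.9] op 0.345 t 17.8
shift tool mm [6.6, 1.7, -0.3]
turn deg [ 0.01  0.16 -0.02]
mag -82.6 60.3 23.2
```

Now enter the mouth slowly.

Emit:
send_rows([
  [0.004, 0.0012, -0.0003, 0, 0.15, 0],
  [0.004, 0, 0, 0, 0, 0],
  [0.004, 0, 0, 0, 0, 0],
  [0.004, 0, 0, 0, 0, 0],
  [0, 0, 0, 0, 0, 0],
])

```text
clock: 18.3
eef_pos: [513.1, 334.5, 22.1]
tcp_rot: [-1.571, -0.0, 0.119]
contact_force: [0.3, -0.4, -0.1]
opening: 0.346
```

```bash
python3 -c "
from h import *
togo(W((-16,60,21.5)),6.8);print(r.sense()['wrist_torque'].round(2))"
```

```text
pos [513.1 334.5  22.1] rpy [-9.00e+01 -2.00e-02  6.81e+00] F [ 0.3 -0.4 -0.1] op 0.346 t 18.3
shift tool mm [49.9, 0.7, -0.1]
turn deg [-0.    0.01  0.02]
mag -65.9 60.1 22.1
[-0.01 -0.02  0.01]
```

Emit:
send_rows([
  [0.004, 0, 0, 0, 0, 0],
  [0.004, 0, 0, 0, 0, 0],
  [0.004, 0, 0, 0, 0, 0],
  [0.004, 0, 0, 0, 0, 0],
])

```text
clock: 18.7
eef_pos: [528.3, 336.2, 21.9]
tcp_rot: [-1.571, 0.001, 0.119]
contact_force: [-2.1, -1.0, -1.3]
opening: 0.346
```

Emit:
send_rows([
  [0.004, 0, 0, 0, 0, 0],
  [0.004, 0, 0, 0, 0, 0],
  [0.004, 0, 0, 0, 0, 0],
  [0.004, 0, 0, 0, 0, 0],
])

```text
clock: 19.1
eef_pos: [544.6, 338.2, 22.0]
tcp_rot: [-1.571, 0.0, 0.119]
contact_force: [-1.7, -1.4, -0.7]
opening: 0.341
```

```bash
python3 -c "
from h import *
togo(W((-14.5,60,21.5)),6.8);print(r.sense()['wrist_torque'].round(2))"
```

```text
pos [544.6 338.2  22. ] rpy [-90.     0.     6.82] F [-1.7 -1.4 -0.7] op 0.341 t 19.1
shift tool mm [19.6, 0.5, -0.1]
turn deg [ 0.    0.02 -0.  ]
mag -34.1 60.1 22.0
[-0.25  0.22 -0.08]
```

Emit:
send_rows([
  [0.004, 0, 0, 0, 0, 0],
  [0.004, 0, 0, 0, 0, 0],
  [0.004, 0, 0, 0, 0, 0],
  [0.003, 0, 0, 0, 0, 0],
  [0, 0, 0, 0, 0, 0],
])

```text
clock: 19.6
eef_pos: [559.9, 340.2, 22.2]
tcp_rot: [-1.571, -0.001, 0.119]
contact_force: [1.6, -1.0, -0.7]
opening: 0.344
```

Emit:
send_rows([
  [0.002, 0, 0, 0, 0, 0],
  [0.002, 0, 0, 0, 0, 0],
  [0, 0, 0, 0, 0, 0],
])

```text
clock: 19.9
eef_pos: [563.2, 340.5, 22.1]
tcp_rot: [-1.571, 0.0, 0.119]
contact_force: [0.2, -1.1, -2.5]
opening: 0.343
```

```bash
python3 -c "
from h import *
togo(W((-14.5,60,21.5)),6.8);print(r.sense()['wrist_torque'].round(2))
f=grab('scene');u,v=map(int,proj(f,W((-20,60,40))));save(f,'scene9.png',(u-40,v-40,u+50,v+40),7)"
```

```text
pos [563.2 340.5  22.1] rpy [-90.     0.     6.82] F [ 0.2 -1.1 -2.5] op 0.343 t 19.9
shift tool mm [0.9, 0.6, -0.2]
turn deg [ 0.    0.02 -0.  ]
mag -15.4 60.2 22.1
[-0.23  0.12 -0.16]
```

View pics/scene9.png

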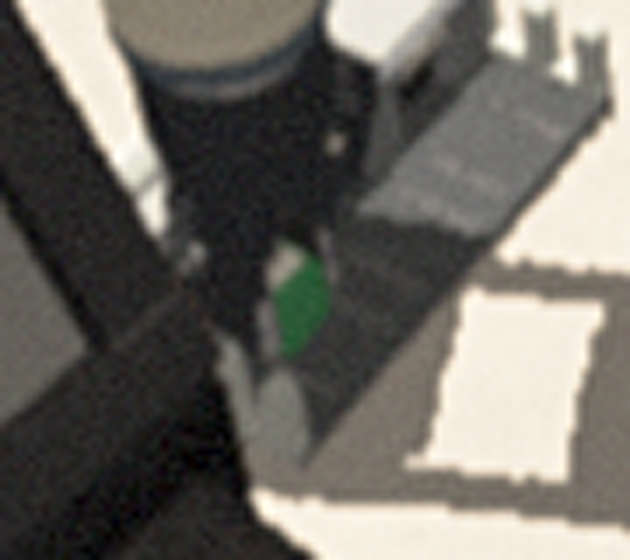

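Emit:
send_rows([
  [0.001, 0, 0, 0, 0, 0],
  [0.001, 0, 0, 0, 0, 0],
  [0, 0, 0, 0, 0, 0],
])

```text
clock: 20.25
eef_pos: [563.2, 340.5, 21.8]
tcp_rot: [-1.571, 0.004, 0.119]
contact_force: [-8.4, -1.3, 3.0]
opening: 0.344
```

```bash
python3 -c "
from h import *
togo(W((-14.5,60,21.5)),6.8);print(r.sense()['wrist_torque'].round(2))"
```

```text
pos [563.2 340.5  21.8] rpy [-90.04   0.21   6.82] F [-8.4 -1.3  3. ] op 0.344 t 20.2
shift tool mm [0.9, 0.3, -0.1]
turn deg [ 0.04  0.02 -0.21]
mag -15.4 60.1 21.8
[-0.13  1.08 -0.11]
```

Emit:
send_rows([
  [0.001, 0, 0, 0, 0, 0],
  [0, 0, 0, 0, 0, 0],
  [0, 0, 0, 0, 0, 0],
])

```text
clock: 20.55
eef_pos: [563.3, 340.5, 21.7]
tcp_rot: [-1.572, 0.005, 0.119]
contact_force: [-11.7, -0.5, 4.3]
opening: 0.343
```

Emit:
send_rows([
  [0, 0, 0, 0, 0, 0],
  [0, 0, 0, 0, 0, 0],
  [0, 0, 0, 0, 0, 0],
  [0, 0, 0, 0, 0, 0],
  [0, -0.005, 0, 0, 0, 0],
  [0, -0.02, 0, 0, 0, 0],
  [-0.005, -0.03, 0, 0, 0, 0],
  [-0.01, -0.03, 0, 0, 0, 0],
], gripper=0.46)

```text
clock: 21.35
eef_pos: [551.5, 339.0, 108.1]
tcp_rot: [-1.571, -0.0, 0.119]
contact_force: [0.5, -0.5, 0.1]
opening: 0.459
```

Emit:
send_rows([
  [-0.02, -0.03, 0, 0, 0, 0],
  [-0.04, -0.02, 0, 0, 0, 0],
  [-0.04, -0.01, 0, 0, 0, 0],
  [-0.04, 0, 0, 0, 0, 0],
  [-0.03, 0, 0, 0, 0, 0],
  [0, 0, 0, 0, 0, 0],
])

```text
clock: 21.95
eef_pos: [379.0, 317.9, 167.4]
tcp_rot: [-1.571, 0.002, 0.12]
contact_force: [-0.2, -0.1, -0.5]
opening: 0.461
```

```bash
python3 -c "
from h import *
togo(W((-100,60,160)),6.8)
for n in('top','scene'):
    f=grab(n);u,v=map(int,proj(f,W((-20,30,40))));save(f,n+'10.png',(u-45,v-40,u+45,v+40),7)
    print(n,mailer(f,(398.7,162.3)))"
python3 ov2.py ov10.png 13.5 60 12 80
```

```text
pos [379.  317.9 167.4] rpy [-9.003e+01  9.000e-02  6.900e+00] F [-0.2 -0.1 -0.5] op 0.461 t 21.9
shift tool mm [100.9, 7.3, 0.4]
turn deg [ 0.03  0.1  -0.09]
mag -200.9 59.5 167.4
top (((398.3923645019531, 162.48695373535156), (30.54867935180664, 83.93675231933594), 20.79812240600586), 293, np.float64(33.285442972797))
scene (((400.8793029785156, 148.31439208984375), (39.9661979675293, 114.45782470703125), 11.875312805175781), 269, np.float64(35.20207184585229))
```

View pics/ov10.png

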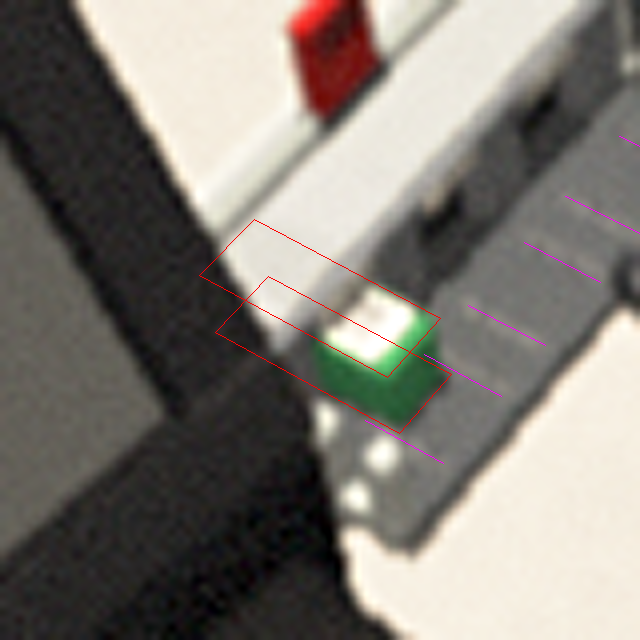

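View pics/top10.png

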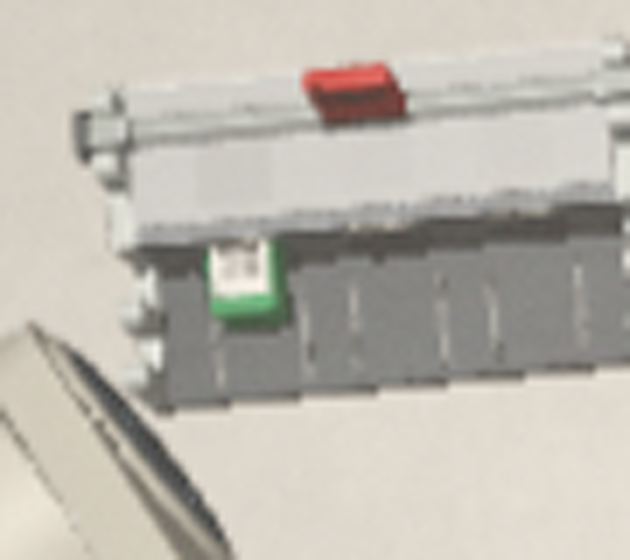

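Emit:
send_rows([
  [0, 0, 0, 0, 8.5, 0],
  [0, 0, 0, 0, 8.5, 0],
  [0, 0, 0, 0, 8.5, 0],
  [0, 0, 0, 0, 8.5, 0],
  [0, 0, 0, 0, 8.5, 0],
], gripper=0.6)

```text
clock: 22.6
eef_pos: [384.0, 319.2, 167.1]
tcp_rot: [-1.57, -0.0, -0.63]
contact_force: [0.6, -0.6, 0.2]
opening: 0.6
```

Emit:
send_rows([
  [0, 0, 0, 0, 8.5, 0],
  [0, 0, 0, 0, 8.5, 0],
  [0, 0, 0, 0, 8.5, 0],
  [0, 0, 0, 0, 8.3, 0],
  [0, 0, 0, 0, 0, 0],
  [0, 0, 0, 0, 0, 0],
])

```text
clock: 23.2
eef_pos: [383.3, 319.1, 167.0]
tcp_rot: [-1.571, 0.0, -1.209]
contact_force: [0.7, 0.8, 0.4]
opening: 0.606
```

```bash
python3 -c "
from h import *
f=grab('top');print(mailer(f,(398.7,162.3)))
togo((388.7,188.6,60),-69.4)"
```

```text
(((398.82489013671875, 162.51121520996094), (30.411714553833008, 83.62430572509766), 20.602706909179688), 292, np.float64(33.34201349075454))
pos [383.1 319.  167. ] rpy [-89.99   0.   -69.27] F [ 0.3 -0.9 -0. ] op 0.601 t 23.2
shift tool mm [124.0, 107.0, -40.9]
turn deg [-0.01  0.13 -0.  ]
mag -196.8 60.1 167.0
```

Emit:
send_rows([
  [0.03, 0, -0.01, 0, 0.1, 0],
  [0.03, 0, -0.01, 0, 0, 0],
  [0.03, 0, -0.01, 0, 0, 0],
  [0.03, 0.02, -0.01, 0, 0, 0],
  [0.004, 0.04, -0.001, 0, 0, 0],
  [0, 0.025, 0, 0, 0, 0],
  [0, 0, 0, 0, 0, 0],
  [0, 0, 0, 0, 0, 0],
])

```text
clock: 24.05
eef_pos: [387.6, 188.5, 82.4]
tcp_rot: [-1.572, -0.0, -1.213]
contact_force: [-0.3, 0.8, 0.8]
opening: 0.6
```

```bash
python3 -c "
from h import *
togo((388.7,188.6,7),-69.4)
f=grab('scene');u,v=map(int,proj(f,(395,175,40)));save(f,'scene11.png',(u-50,v-60,u+50,v+40),6)"
```

```text
pos [387.6 188.5  82.4] rpy [-90.04  -0.   -69.48] F [-0.3  0.8  0.8] op 0.6 t 24.1
shift tool mm [0.3, 75.4, 1.2]
turn deg [ 0.04 -0.08  0.  ]
mag -207.8 -70.0 82.4
```

View pics/scene11.png

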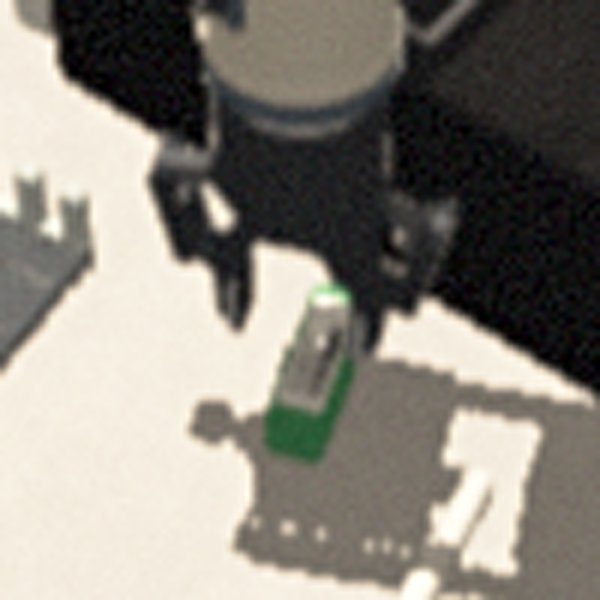

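Emit:
send_rows([
  [0, 0.02, 0.0007, 0, 0, 0],
  [0, 0.02, 0, 0, 0, 0],
  [0, 0.02, 0, 0, 0, 0],
  [0, 0.01, 0, 0, 0, 0],
  [0, 0.005, 0, 0, 0, 0],
  [0, 0, 0, 0, 0, 0],
  [0, 0, 0, 0, 0, 0],
])

```text
clock: 24.8
eef_pos: [388.5, 189.0, 7.8]
tcp_rot: [-1.57, 0.0, -1.214]
contact_force: [0.2, -0.2, 0.3]
opening: 0.599
```

Emit:
send_rows([
  [0, 0, 0, 0, 0, 0],
  [0, 0, 0, 0, 0, 0],
  [0, 0, 0, 0, 0, 0],
  [0, 0, 0, 0, 0, 0],
  [0, 0, 0, 0, 0, 0],
  [0, 0, 0, 0, 0, 0],
  [0, 0, 0, 0, 0, 0],
], gripper=0, squeeze=40)

```text
clock: 25.5
eef_pos: [388.5, 188.9, 7.9]
tcp_rot: [-1.57, 0.0, -1.214]
contact_force: [-0.9, -0.6, 7.5]
opening: 0.344
```

```bash
python3 -c "
from h import *
togo((388.7,188.6,7),-69.4)"
```

```text
pos [388.5 188.9   7.9] rpy [-8.993e+01  1.000e-02 -6.958e+01] F [-0.9 -0.6  7.5] op 0.344 t 25.5
shift tool mm [0.4, 0.9, 0.1]
turn deg [-0.07 -0.18 -0.01]
mag -206.8 -69.7 7.9
```

Emit:
send_rows([
  [0, -0.01, 0, 0, 0, 0],
  [0, -0.02, 0, 0, 0, 0],
  [0, -0.03, 0, 0, 0, 0],
  [0, 0, 0, 0, 0, 0],
])

```text
clock: 25.9
eef_pos: [390.0, 189.6, 70.4]
tcp_rot: [-1.565, 0.001, -1.214]
contact_force: [-0.9, -0.1, -0.1]
opening: 0.346
```

Emit:
send_rows([
  [0, 0, 0, 0, -8.5, 0],
  [0, 0, 0, 0, -8.5, 0],
  [0, 0, 0, 0, -8.5, 0],
  [0, 0, 0, 0, -8.5, 0],
  [0, 0, 0, 0, -8.5, 0],
  [0, 0, 0, 0, -8.5, 0],
  [0, 0, 0, 0, -8.5, 0],
])

```text
clock: 26.6
eef_pos: [387.8, 188.5, 67.1]
tcp_rot: [-1.571, 0.0, -0.17]
contact_force: [0.0, -0.1, -0.3]
opening: 0.348
```

Emit:
send_rows([
  [0, 0, 0, 0, -8.5, 0],
  [0, 0, 0, 0, -8.4, 0],
  [0, 0, 0, 0, 0, 0],
  [0, 0, 0, 0, 0, 0],
  [0, 0, 0, 0, 0, 0],
])

```text
clock: 27.1
eef_pos: [387.9, 188.6, 67.1]
tcp_rot: [-1.571, 0.0, 0.116]
contact_force: [0.8, 0.1, -0.6]
opening: 0.346
```

```bash
python3 -c "
from h import *
togo(W((-125,-60,40)),6.8)"
```

```text
pos [387.9 188.6  67.1] rpy [-90.     0.     6.63] F [ 0.8  0.1 -0.6] op 0.346 t 27.1
shift tool mm [82.4, 27.1, 10.2]
turn deg [-0.   -0.17 -0.  ]
mag -207.4 -69.9 67.1
```

Emit:
send_rows([
  [0, 0, 0.0102, 0, -0.2, 0],
  [0.02, 0.005, 0, 0, 0, 0],
  [0.02, 0.01, 0, 0, 0, 0],
  [0.02, 0.007, 0, 0, 0, 0],
  [0.02, 0.005, 0, 0, 0, 0],
  [0, 0, 0, 0, 0, 0],
  [0, 0, 0, 0, 0, 0],
])

```text
clock: 27.8
eef_pos: [465.5, 208.8, 39.8]
tcp_rot: [-1.571, 0.001, 0.122]
contact_force: [-0.7, -0.3, -1.4]
opening: 0.341
```

```bash
python3 -c "
from h import *
togo(W((-82,-60,22)),6.8)"
python3 ov2.py ov12.png -100 -60 32 80
```

```text
pos [465.5 208.8  39.8] rpy [-9.001e+01  6.000e-02  6.970e+00] F [-0.7 -0.3 -1.4] op 0.341 t 27.8
shift tool mm [46.0, 17.7, -1.0]
turn deg [ 0.01  0.17 -0.06]
mag -128.0 -59.1 39.8
```

View pics/ov12.png

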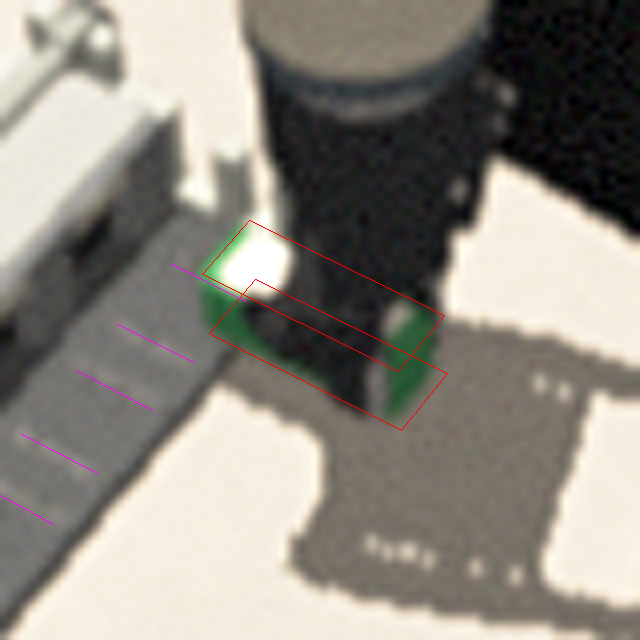

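Emit:
send_rows([
  [0.01, 0.005, -0.001, 0, 0, 0],
  [0.01, 0.005, 0, 0, 0, 0],
  [0.01, 0.005, 0, 0, 0, 0],
  [0.01, 0.0025, 0, 0, 0, 0],
  [0.005, 0, 0, 0, 0, 0],
  [0, 0, 0, 0, 0, 0],
  [0, 0, 0, 0, 0, 0],
])

```text
clock: 28.55
eef_pos: [510.8, 212.9, 22.5]
tcp_rot: [-1.571, 0.0, 0.122]
contact_force: [-0.0, 0.9, -0.2]
opening: 0.348
```

```bash
python3 -c "
from h import *
togo(W((-76,-60,21.9)),6.8)"
```

```text
pos [510.8 212.9  22.5] rpy [-9.00e+01  3.00e-02  7.02e+00] F [-0.   0.9 -0.2] op 0.348 t 28.6
shift tool mm [6.6, 0.6, 0.3]
turn deg [ 0.    0.22 -0.03]
mag -82.6 -60.3 22.5
```

Emit:
send_rows([
  [0.004, 0.0005, 0.0003, 0, 0.2, 0],
  [0.004, 0, 0, 0, 0, 0],
  [0.004, 0, 0, 0, 0, 0],
  [0.004, 0, 0, 0, 0, 0],
  [0, 0, 0, 0, 0, 0],
])

```text
clock: 29.05
eef_pos: [527.6, 215.4, 22.2]
tcp_rot: [-1.571, -0.001, 0.119]
contact_force: [-1.0, 0.2, 0.0]
opening: 0.343
```

Emit:
send_rows([
  [0.004, 0, 0, 0, 0, 0],
  [0.004, 0, 0, 0, 0, 0],
  [0.004, 0, 0, 0, 0, 0],
  [0.004, 0, 0, 0, 0, 0],
])

```text
clock: 29.45
eef_pos: [542.6, 217.1, 21.9]
tcp_rot: [-1.571, 0.001, 0.119]
contact_force: [-1.1, -0.9, -1.5]
opening: 0.344
```

```bash
python3 -c "
from h import *
togo(W((-15,-60,21.9)),6.8);print(r.sense()['wrist_torque'].round(2))"
```

```text
pos [542.6 217.1  21.9] rpy [-9.001e+01  5.000e-02  6.820e+00] F [-1.1 -0.9 -1.5] op 0.344 t 29.4
shift tool mm [35.5, -0.1, -0.0]
turn deg [ 0.01  0.02 -0.05]
mag -50.5 -60.0 21.9
[-0.06  0.28  0.06]
```

Emit:
send_rows([
  [0.004, 0, 0, 0, 0, 0],
  [0.004, 0, 0, 0, 0, 0],
  [0.004, 0, 0, 0, 0, 0],
  [0.004, 0, 0, 0, 0, 0],
])

```text
clock: 29.85
eef_pos: [559.1, 219.1, 22.1]
tcp_rot: [-1.571, -0.0, 0.119]
contact_force: [-0.8, -0.3, -0.5]
opening: 0.346
```

Emit:
send_rows([
  [0.004, 0, 0, 0, 0, 0],
  [0.004, 0, 0, 0, 0, 0],
  [0.004, 0, 0, 0, 0, 0],
  [0.003, 0, 0, 0, 0, 0],
  [0, 0, 0, 0, 0, 0],
])

```text
clock: 30.35
eef_pos: [574.1, 221.0, 22.2]
tcp_rot: [-1.571, -0.001, 0.119]
contact_force: [0.5, -0.1, -1.6]
opening: 0.345
```

Emit:
send_rows([
  [0.001, 0, 0, 0, 0, 0],
  [0.001, 0, 0, 0, 0, 0],
  [0, 0, 0, 0, 0, 0],
])

```text
clock: 30.65
eef_pos: [575.5, 221.1, 22.1]
tcp_rot: [-1.571, -0.0, 0.119]
contact_force: [-0.4, -0.4, -0.5]
opening: 0.346
```

```bash
python3 -c "
from h import *
togo(W((-15,-60,21.9)),6.8);print(r.sense()['wrist_torque'].round(2))"
```

```text
pos [575.5 221.1  22.1] rpy [-9.00e+01 -1.00e-02  6.82e+00] F [-0.4 -0.4 -0.5] op 0.346 t 30.6
shift tool mm [2.3, 0.2, -0.1]
turn deg [-0.    0.02  0.01]
mag -17.3 -59.9 22.1
[-0.04  0.03  0.02]
```

Emit:
send_rows([
  [0.001, 0, 0, 0, 0, 0],
  [0.001, 0, 0, 0, 0, 0],
  [0.001, 0, 0, 0, 0, 0],
  [0, 0, 0, 0, 0, 0],
  [0, 0, 0, 0, 0, 0],
])

```text
clock: 31.15
eef_pos: [576.8, 221.1, 21.8]
tcp_rot: [-1.571, 0.003, 0.119]
contact_force: [-6.2, 0.4, 2.4]
opening: 0.343
```

```bash
python3 -c "
from h import *
togo(W((-15,-60,21.9)),6.8);print(r.sense()['wrist_torque'].round(2))"
```

```text
pos [576.8 221.1  21.8] rpy [-90.03   0.18   6.83] F [-6.2  0.4  2.4] op 0.343 t 31.1
shift tool mm [1.0, -0.1, 0.0]
turn deg [ 0.03  0.03 -0.18]
mag -16.0 -60.0 21.8
[-0.01  0.8   0.1 ]
```

Emit:
send_rows([
  [0.001, 0, 0, 0, 0, 0],
  [0.001, 0, 0, 0, 0, 0],
  [0, 0, 0, 0, 0, 0],
  [0, 0, 0, 0, 0, 0],
])

```text
clock: 31.55
eef_pos: [576.8, 221.0, 21.4]
tcp_rot: [-1.572, 0.007, 0.119]
contact_force: [-12.4, -0.6, 6.1]
opening: 0.345
```

Emit:
send_rows([
  [0, 0, 0, 0, 0, 0],
  [0, 0, 0, 0, 0, 0],
  [0, 0, 0, 0, 0, 0],
  [0, 0, 0, 0, 0, 0],
  [0, -0.005, 0, 0, 0, 0],
  [0, -0.02, 0, 0, 0, 0],
  [-0.005, -0.03, 0, 0, 0, 0],
  [-0.01, -0.03, 0, 0, 0, 0],
], gripper=0.46)

```text
clock: 32.35
eef_pos: [565.8, 219.9, 108.1]
tcp_rot: [-1.571, -0.0, 0.119]
contact_force: [0.2, 0.7, -0.4]
opening: 0.457
```

Emit:
send_rows([
  [-0.02, -0.03, 0, 0, 0, 0],
  [-0.04, -0.03, 0, 0, 0, 0],
  [-0.04, -0.03, 0, 0, 0, 0],
  [-0.04, -0.02, 0, 0, 0, 0],
  [-0.03, 0, 0, 0, 0, 0],
  [0, 0, 0, 0, 0, 0],
])

```text
clock: 32.95
eef_pos: [393.6, 199.0, 218.0]
tcp_rot: [-1.571, 0.0, 0.12]
contact_force: [0.5, 0.4, -0.2]
opening: 0.458
```

```bash
python3 -c "
from h import *
togo(W((45,0,160)),-83.2)
for n in('top','scene'):
    f=grab(n);save(f,n+'13.png');u,v=map(int,proj(f,W((-20,0,40))));save(f,n+'13c.png',(u-55,v-40,u+45,v+40),7)"
python3 ov2.py ov13.png 13.5 -60 12 80
```

```text
pos [393.6 199.  218. ] rpy [-89.99   0.     6.88] F [ 0.5  0.4 -0.2] op 0.458 t 33.0
shift tool mm [245.6, 58.0, 59.9]
turn deg [-1.000e-02  9.008e+01 -1.000e-02]
mag -200.5 -60.3 218.0
```

View pics/ov13.png

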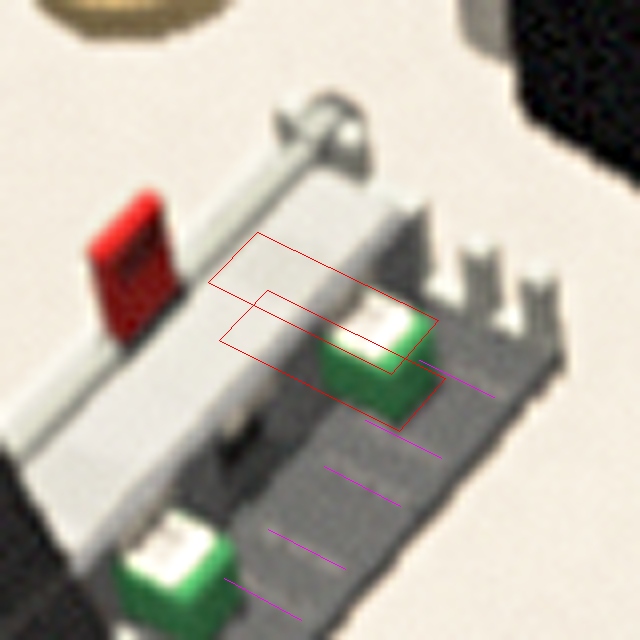

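View pics/top13c.png

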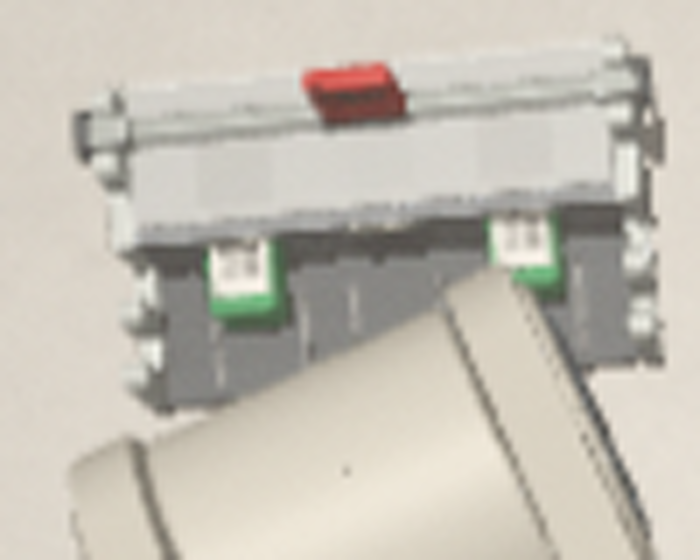

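View pics/top13.png

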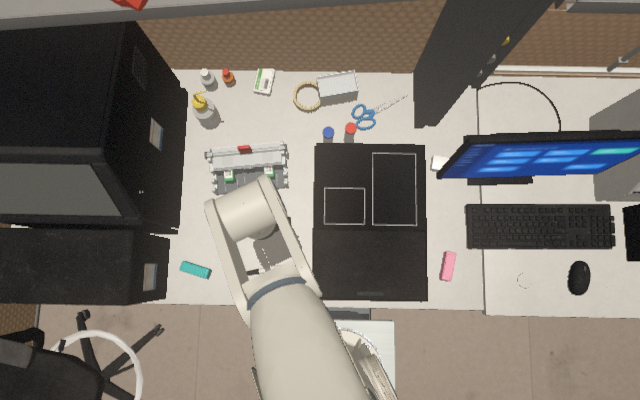

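Emit:
send_rows([
  [0, 0, 0, 0, 8.2, 0],
  [0, 0, 0, 0, 8.2, 0],
  [0, 0, 0, 0, 8.2, 0],
  [0, 0, 0, 0, 8.2, 0],
  [0, 0, 0, 0, 8.2, 0],
  [0, 0, 0, 0, 8.2, 0],
], gripper=0.35)

```text
clock: 33.7
eef_pos: [398.0, 199.9, 216.7]
tcp_rot: [-1.571, 0.0, -0.746]
contact_force: [1.0, 0.7, 0.3]
opening: 0.351
```

Emit:
send_rows([
  [0, 0, 0, 0, 8.2, 0],
  [0, 0, 0, 0, 8.2, 0],
  [0, 0, 0, 0, 8.2, 0],
  [0, 0, 0, 0, 8.2, 0],
  [0, 0, 0, 0, 8.0, 0],
  [0, 0, 0, 0, 0, 0],
])

```text
clock: 34.3
eef_pos: [397.8, 199.8, 216.7]
tcp_rot: [-1.571, -0.0, -1.454]
contact_force: [0.4, 0.6, -0.2]
opening: 0.35
```

```bash
python3 -c "
from h import *
togo((631.5,287.6,165),-83.15)"
```

```text
pos [397.8 199.8 216.7] rpy [-9.002e+01 -1.000e-02 -8.332e+01] F [ 0.4  0.6 -0.2] op 0.35 t 34.3
shift tool mm [-60.0, 51.6, 242.3]
turn deg [ 0.02 -0.17  0.01]
mag -196.3 -59.9 216.7
```

Emit:
send_rows([
  [-0.01, 0, 0.035, 0, -0.2, 0],
  [-0.01, 0, 0.035, 0, 0, 0],
  [-0.01, 0, 0.035, 0, 0, 0],
  [-0.01, 0, 0.035, 0, 0, 0],
  [-0.01, 0, 0.035, 0, 0, 0],
  [-0.01, 0, 0.035, 0, 0, 0],
  [0, 0, 0.032, 0, 0, 0],
  [0, 0, 0, 0, 0, 0],
])

```text
clock: 35.1
eef_pos: [633.5, 289.1, 215.8]
tcp_rot: [-1.569, -0.0, -1.445]
contact_force: [0.2, 0.3, 0.1]
opening: 0.353
```

Emit:
send_rows([
  [0, 0.02, 0, 0, 0, 0],
  [0, 0.03, 0, 0, 0, 0],
  [0, 0, 0, 0, 0, 0],
  [0, 0, 0, 0, 0, 0],
])

```text
clock: 35.5
eef_pos: [629.1, 288.4, 166.7]
tcp_rot: [-1.573, -0.001, -1.447]
contact_force: [1.3, 0.3, 0.1]
opening: 0.352
```

```bash
python3 -c "
from h import *
togo((631.5,287.6,96.8),-83.13)"
```

```text
pos [629.1 288.4 166.7] rpy [-9.010e+01 -3.000e-02 -8.288e+01] F [1.3 0.3 0.1] op 0.352 t 35.5
shift tool mm [1.1, 69.9, 2.4]
turn deg [0.1  0.25 0.03]
mag 43.9 0.6 166.7
```

Emit:
send_rows([
  [0.001, 0, 0.0015, 0, 0.25, 0],
  [0, 0.02, 0, 0, 0, 0],
  [0, 0.015, 0, 0, 0, 0],
  [0, 0.005, 0, 0, 0, 0],
  [0, 0, 0, 0, 0, 0],
  [0, 0, 0, 0, 0, 0],
])

```text
clock: 36.1
eef_pos: [631.6, 288.1, 127.7]
tcp_rot: [-1.57, 0.0, -1.452]
contact_force: [0.2, 0.2, 0.3]
opening: 0.349
```

```bash
python3 -c "
from h import *
togo((631.5,287.6,96.8),-83.13)"
```

```text
pos [631.6 288.1 127.7] rpy [-8.996e+01  1.000e-02 -8.321e+01] F [0.2 0.2 0.3] op 0.349 t 36.1
shift tool mm [0.5, 30.9, -0.2]
turn deg [-0.04 -0.08 -0.01]
mag 46.3 0.0 127.7
```

Emit:
send_rows([
  [0.0005, 0.015, -0.0002, 0, 0, 0],
  [0, 0.01, 0, 0, 0, 0],
  [0, 0.006, 0, 0, 0, 0],
  [0, 0, 0, 0, 0, 0],
  [0, 0, 0, 0, 0, 0],
])

```text
clock: 36.6
eef_pos: [631.0, 287.4, 95.8]
tcp_rot: [-1.571, -0.0, -1.452]
contact_force: [-0.3, 1.0, 0.0]
opening: 0.354
```

Emit:
send_rows([
  [0, 0, 0, 0, 0, 0],
  [0, 0, 0, 0, 0, 0],
  [0, 0, 0, 0, 0, 0],
  [0, 0, 0, 0, 0, 0],
  [0, 0, 0, 0, 0, 0],
  [0, 0, 0, 0, 0, 0],
  [0, 0, 0, 0, 0, 0],
], gripper=0, squeeze=30)

```text
clock: 37.3
eef_pos: [631.5, 287.6, 96.6]
tcp_rot: [-1.57, 0.0, -1.453]
contact_force: [1.1, 0.4, 5.5]
opening: 0.114
```

Emit:
send_rows([
  [0, 0, 0, 0, 0, 0],
  [0, 0, 0, 0, 0, 0],
  [0, 0, 0, 0, 0, 0],
], squeeze=80)

```text
clock: 37.6
eef_pos: [631.5, 287.6, 96.7]
tcp_rot: [-1.57, 0.0, -1.453]
contact_force: [0.1, -1.3, 6.7]
opening: 0.106
```

```bash
python3 -c "
from h import *
togo((631.5,287.6,96.8),-83.13);print(r.sense()['wrist_torque'].round(2))"
```

```text
pos [631.5 287.6  96.7] rpy [-8.994e+01  2.000e-02 -8.322e+01] F [ 0.1 -1.3  6.7] op 0.106 t 37.6
shift tool mm [-0.0, -0.1, -0.0]
turn deg [-0.06 -0.09 -0.02]
mag 46.2 -0.5 96.7
[ 0.02 -0.11  0.01]
```

Emit:
send_rows([
  [0, -0.005, 0, 0, 0, 0],
  [0, -0.01, 0, 0, 0, 0],
  [0, -0.01, 0, 0, 0, 0],
  [0, -0.008, 0, 0, 0, 0],
  [0, 0, 0, 0, 0, 0],
])

```text
clock: 38.1
eef_pos: [631.9, 287.8, 131.0]
tcp_rot: [-1.568, 0.001, -1.453]
contact_force: [0.4, -0.2, -2.9]
opening: 0.102
```

Emit:
send_rows([
  [0, 0, -0.02, 0, 0, 0],
  [0, 0, -0.02, 0, 0, 0],
  [0, 0, -0.02, 0, 0, 0],
  [0, 0, -0.015, 0, 0, 0],
  [0, 0, -0.009, 0, 0, 0],
  [0, 0, 0, 0, 0, 0],
  [0, 0, 0, 0, 0, 0],
])

```text
clock: 38.8
eef_pos: [548.4, 277.7, 129.3]
tcp_rot: [-1.57, 0.0, -1.452]
contact_force: [0.5, -0.2, -2.9]
opening: 0.107
```

```bash
python3 -c "
from h import *
togo((547.8,277.7,52.3),-83.13);print(r.sense()['wrist_torque'].round(2))
for n in('top','scene'):
    f=grab(n);u,v=map(int,proj(f,W((-20,0,60))));save(f,n+'14.png',(u-55,v-40,u+45,v+40),7)"
```

```text
pos [548.4 277.7 129.3] rpy [-8.995e+01  1.000e-02 -8.322e+01] F [ 0.5 -0.2 -2.9] op 0.107 t 38.8
shift tool mm [-0.0, 77.0, -0.6]
turn deg [-0.05 -0.09 -0.01]
mag -37.6 -0.4 129.3
[ 0.01 -0.01  0.06]
```

View pics/scene14.png

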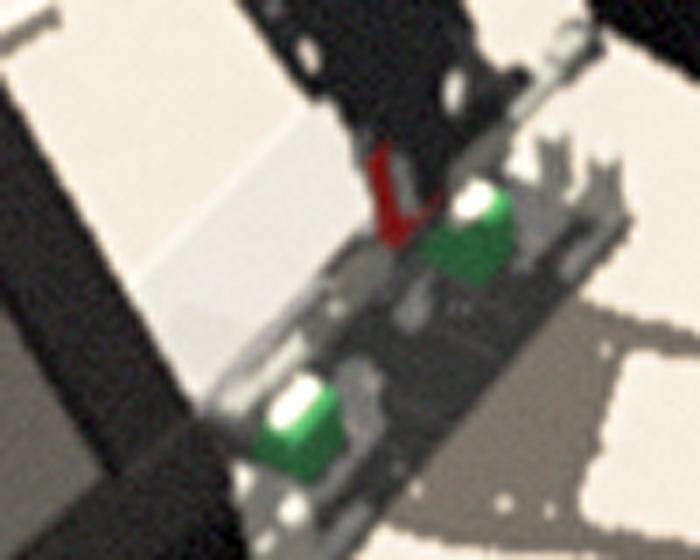

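Emit:
send_rows([
  [0, 0.01, -0.0005, 0, 0, 0],
  [0, 0.01, 0, 0, 0, 0],
  [0, 0.01, 0, 0, 0, 0],
  [0, 0.006, 0, 0, 0, 0],
  [0, 0, 0, 0, 0, 0],
  [0, 0, 0, 0, 0, 0],
])

```text
clock: 39.5
eef_pos: [547.2, 277.4, 92.8]
tcp_rot: [-1.571, -0.0, -1.453]
contact_force: [0.5, -0.1, -2.7]
opening: 0.107
```

```bash
python3 -c "
from h import *
togo((547.8,277.7,52.3),-83.13);print(r.sense()['wrist_torque'].round(2))"
```

```text
pos [547.2 277.4  92.8] rpy [-9.002e+01 -1.000e-02 -8.322e+01] F [ 0.5 -0.1 -2.7] op 0.107 t 39.5
shift tool mm [-0.2, 40.5, 0.7]
turn deg [ 0.02 -0.09  0.01]
mag -38.8 -0.6 92.8
[-0.02  0.02 -0.01]
```

Emit:
send_rows([
  [0, 0.004, 0.0004, 0, 0, 0],
  [0, 0.004, 0, 0, 0, 0],
  [0, 0.004, 0, 0, 0, 0],
  [0, 0.004, 0, 0, 0, 0],
  [0, 0, 0, 0, 0, 0],
])

```text
clock: 40.0
eef_pos: [547.2, 277.3, 76.4]
tcp_rot: [-1.572, -0.0, -1.453]
contact_force: [-0.2, -0.8, -2.3]
opening: 0.109
```

```bash
python3 -c "
from h import *
togo((547.8,277.7,52.3),-83.13);print(r.sense()['wrist_torque'].round(2))"
```

```text
pos [547.2 277.3  76.4] rpy [-9.005e+01 -2.000e-02 -8.323e+01] F [-0.2 -0.8 -2.3] op 0.109 t 40.0
shift tool mm [-0.3, 24.1, 0.7]
turn deg [ 0.05 -0.1   0.02]
mag -38.8 -0.7 76.4
[0.04 0.01 0.03]
```

In the slots, no load. Continue down.

Emit:
send_rows([
  [0, 0.005, 0.0003, 0, 0, 0],
  [0, 0.005, 0, 0, 0, 0],
  [0, 0.005, 0, 0, 0, 0],
  [0, 0.004, 0, 0, 0, 0],
  [0, 0.002, 0, 0, 0, 0],
  [0, 0, 0, 0, 0, 0],
])

```text
clock: 40.6
eef_pos: [547.7, 277.4, 55.7]
tcp_rot: [-1.571, -0.0, -1.453]
contact_force: [-0.2, -1.1, -2.5]
opening: 0.103
```

Emit:
send_rows([
  [0, 0.001, 0, 0, 0, 0],
  [0, 0.001, 0, 0, 0, 0],
  [0, 0.001, 0, 0, 0, 0],
  [0, 0, 0, 0, 0, 0],
])

```text
clock: 41.0
eef_pos: [547.9, 277.5, 53.1]
tcp_rot: [-1.571, 0.0, -1.453]
contact_force: [0.6, 0.1, -2.2]
opening: 0.108
```

```bash
python3 -c "
from h import *
togo((547.8,277.7,52.3),-83.13);print(r.sense()['wrist_torque'].round(2))"
```

```text
pos [547.9 277.5  53.1] rpy [-90.     0.   -83.22] F [ 0.6  0.1 -2.2] op 0.108 t 41.0
shift tool mm [-0.2, 0.8, -0.1]
turn deg [-0.   -0.09 -0.  ]
mag -38.1 -0.6 53.1
[ 0.02  0.03 -0.04]
```

Emit:
send_rows([
  [0, 0.001, 0, 0, 0, 0],
  [0, 0.001, 0, 0, 0, 0],
  [0, 0, 0, 0, 0, 0],
  [0, 0, 0, 0, 0, 0],
])

```text
clock: 41.4
eef_pos: [548.1, 277.6, 52.6]
tcp_rot: [-1.57, 0.0, -1.453]
contact_force: [-4.7, -2.1, 12.4]
opening: 0.101
```

```bash
python3 -c "
from h import *
togo((547.8,277.7,52.3),-83.13);print(r.sense()['wrist_torque'].round(2))"
```

```text
pos [548.1 277.6  52.6] rpy [-8.997e+01  1.000e-02 -8.323e+01] F [-4.7 -2.1 12.4] op 0.101 t 41.4
shift tool mm [-0.2, 0.3, -0.3]
turn deg [-0.03 -0.1  -0.01]
mag -37.8 -0.6 52.6
[-0.44  0.78 -0.02]
```

Emit:
send_rows([
  [0, 0, 0, 0, 0, 0],
  [0, 0, 0, 0, 0, 0],
  [0, 0, 0, 0, 0, 0],
  [0, 0, 0, 0, 0, 0],
  [0, -0.01, 0, 0, 0, 0],
  [0, -0.03, 0, 0, 0, 0],
  [0, -0.03, 0, 0, 0, 0],
  [0, -0.03, 0, 0, 0, 0],
], gripper=0.35)

```text
clock: 42.2
eef_pos: [547.8, 277.5, 152.7]
tcp_rot: [-1.571, -0.0, -1.453]
contact_force: [-0.3, 1.1, -0.3]
opening: 0.354
```

Emit:
send_rows([
  [0, -0.03, -0.02, 0, 0, 0],
  [0, -0.03, -0.04, 0, 0, 0],
  [0, 0, -0.04, 0, 0, 0],
  [0, 0, -0.04, 0, 0, 0],
  [0, 0, -0.03, 0, 0, 0],
  [0, 0, 0, 0, 0, 0],
])

```text
clock: 42.8
eef_pos: [375.7, 256.5, 211.6]
tcp_rot: [-1.572, -0.0, -1.451]
contact_force: [0.4, -0.2, 0.3]
opening: 0.351
```

```bash
python3 ov.py 585.6 282.6 6.8 z; python3 -c "
from h import *
togo((380,200,210),-83.2)
for n in('top','scene'):
    f=grab(n);save(f,n+'15.png')"
```

```text
pos [380.  258.  211.9] rpy [-8.989e+01  5.000e-02 -8.320e+01] F [-0.3  0.8  0.5] op 0.348 t 43.0
shift tool mm [57.6, 1.9, -6.9]
turn deg [-0.11 -0.   -0.05]
mag -207.0 -0.1 211.9
```

View pics/ov_top_z.png

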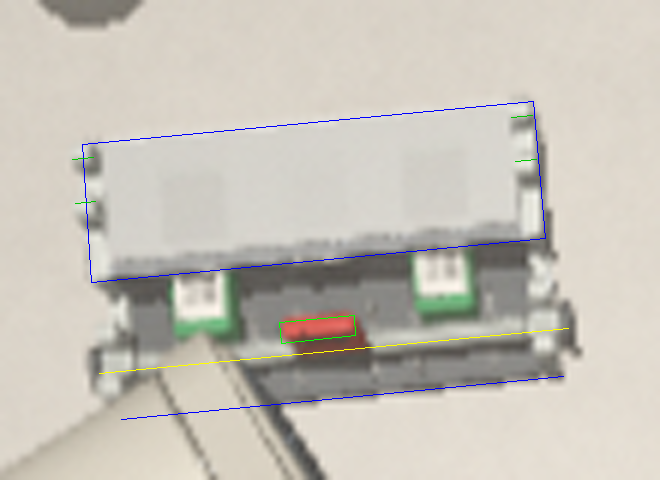

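View pics/ov_scene_z.png

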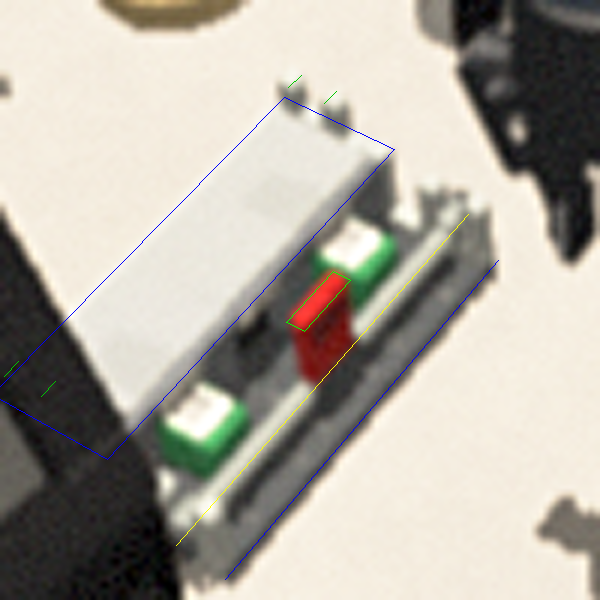

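View pics/top15.png

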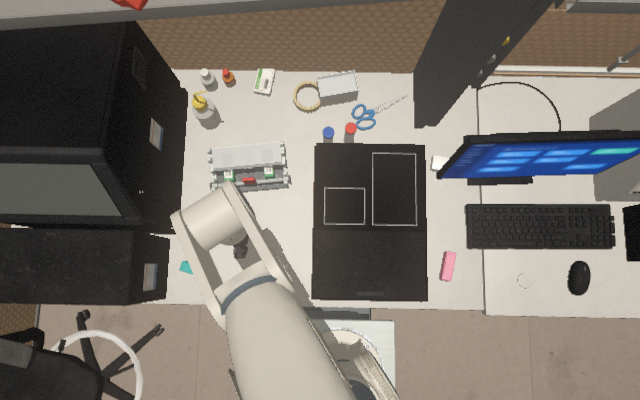

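Run:
```python
from h import *
for n in('top','scene'):
    f=grab(n);h=cv2.cvtColor(f['frame'],cv2.COLOR_RGB2HSV);m=((h[...,0]>50)&(h[...,0]<80)&(h[...,1]>110)&(h[...,2]>50)).astype(np.uint8)
    k,_,st,c=cv2.connectedComponentsWithStats(m)
    print(n,[(c[i].round().tolist(),int(st[i,4])) for i in range(1,k) if st[i,4]>6])
print(r.sense()['contact_force'])
r.sign_off()
```

```text
top []
scene [([267.0, 225.0], 30), ([239.0, 254.0], 64)]
[1.273605   0.60193469 0.61200937]
the job is handed in; nothing more can be done
```

The job is done and handed in at about 43 s of the 208 s allowed. I parked the locking bar in the top notches and pushed both green mailers home. Then I put the bar back in the front slots and moved the arm clear.

- **Mailers:** there were two on the bench; they are now in the left and right bays. Each push stopped against about 12 N. The magazine outline drawn over the camera view puts the rear ends about 29 mm out of the panel, to within a pixel (2–3 mm).
- **Bar:** it stopped 44.1 mm below the parked height, exactly as the dimensions require, and the slots then carried its weight. In the last pictures it lies level where it was at the start, with both ends down.
- **Other items:** I moved nothing else. The last top picture shows the tubes and the pink piece in place. The arm covered the marker and part of the turquoise piece, though both looked undisturbed earlier.
- **Failed or disagreeing checks:**
  - The bay marks put the magazine about 1.7 mm further left than my first fit, so I corrected for that before inserting the mailers.
  - The last green scan found nothing in the top view, even though both mailers can be seen there. That view therefore does not rule out a third mailer; the scene-camera scan and the pictures show only the two.

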